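# Change the bottle at the back of the storage bay

## Task

The small dropper bottle at the back of the white storage bay has to be weighed and the white screw-cap bottle takes its place: first clear the tall amber bottle and the measuring cylinder in front of it onto the grey mat, then stand the dropper bottle in the middle of the balance pan, then the white bottle on the round mark at the back of the bay where the dropper bottle stood. Finally put the amber bottle and the cylinder back where each of them stood. Keep all four upright and do not disturb the beaker and the film roll nearby.

Things in the scene. Friction and masses are not known exactly. Their poses are not given: they have to be found in the camera images.
- amber_center (a point): Largest bottle: amber, upright, round, 60 mm in diameter, 135 mm tall, screw cap of 44 mm on the top 24 mm; about 0.38 kg. Point on its axis, half-way up (67.5 mm above its underside). Treat it as a 60 mm cylinder all the way up to the cap; grasp it round the body, at 90 to 105 mm above its underside. It starts in one of the two front places of the bay.
- cylinder_center (a point): Tall clear measuring cylinder, upright, 197 mm tall, tube about 26 to 32 mm in diameter with a small spout at the rim, on a flat six-sided blue plastic foot 55 by 63 mm and 10 mm high; about 0.13 kg. Point on its axis, half-way up (98.5 mm above its underside); grasp the tube at 155 to 175 mm above its underside. It starts in the other front place of the bay.
- dropper_center (a point): Small amber dropper bottle with dark cap, upright, 30 mm in diameter, 75 mm tall, cap narrower than the body. Point on its axis, half-way up (37.5 mm above its underside); grasp it there. It starts on the round mark at the back of the bay.
- white_center (a point): White plastic screw-cap bottle, upright, 37 mm in diameter, 88 mm tall. Point on its axis, half-way up (44 mm above its underside); grasp it round the body there. It starts alone on the worktop, at the front.
- bay: White storage bay, fixed: floor 5 mm thick, walls 42 mm high at the back and both sides, open at the front. Origin at worktop height under the centre of the round grey mark (48 mm across) at the back. x points to the back wall (inner face at x = 35 mm), y to its left; side walls at y = +-90 mm, front edge x = -105 mm. Front places at about x = -55, y = +-42 mm: amber bottle and cylinder, either way round.
- mat: Grey flat mat, fixed, 110 mm (x) by 160 mm (y), 3 mm thick, the side area for the cleared things: two fit beside one another along its y axis, for instance at y = +-38 mm. Origin at the centre of its underside.
- balance: Compact white laboratory balance, fixed, 125 mm (x) by 90 mm (y), with a round steel pan 76 mm in diameter whose flat top is 42 mm above the worktop. The origin is at worktop height under the centre of the pan; the x axis points away from the display at the front edge.
- beaker: Bystander: small clear glass beaker, loose, 50 mm wide and 56 mm tall, left of the bay. Origin at the centre of its underside. Not to be disturbed.
- roll: Bystander: white roll of sealing film, standing, loose, 62 mm in diameter and 50 mm tall, right of the bay. Origin at the centre of its underside. Not to be disturbed.

How it is judged:
By the outcome, as a careful person would: the job done as asked, in the order asked, and still so for the second after the job is handed in, with the robot touching nothing.
It also fails if it takes over 134 s, if anything falls off the work surface, if the arm or the gripper's body presses on something with over 40 N, if the wrist force passes 120 N, or if a joint passes its speed limit or range.

## Robot

A 6-joint arm with a two-finger parallel gripper is mounted at the origin on a cart in front of the work surface, level with it; the furniture and walls round the work are solid. World frame = base frame: x ahead of the robot, y to its left, z up, the work surface at z = 0. Lengths are in m, angles in rad, forces in N, time in s.
With the tool pointing down it reaches from about 0.225 to 0.875 m from the base axis. Payload 3.4 kg.
Tool frame: the origin (TCP) lies at the very end of the fingers, on their centre line; the grasp point (between the pads) lies 19 mm behind it; x points along the fingers, y is the direction in which the jaws open and shut, and the axes are right-handed (so a half turn about x gives the same grasp; the last joint's range is limited). The gripper opens to 85 mm and grips with 20 to 120 N. Pads are 22 mm wide; open, the fingers measure 114 mm over their backs; the gripper's body (76 mm by 85 mm) begins 54 mm behind the grasp point. The pads swing forward as they close: fully open they stand 13 mm farther back than shut.
Start: joints at [-1.432, 0.276, 1.505, -0, 1.361, -0.121], TCP at [0.148, -0.556, 0.231] pointing down, gripper open.
Joint ranges: [-2.89, 2.89], [-0.75, 2.08], [0.22, 2.7], [-1.18, 4.32], [0.11, 2.71], [-2.7, 2.7]. Speed limits (rad/s): [2.57, 2.57, 3.14, 3.14, 3.14, 3.14].

## Interface

Orientations are given as a unit quaternion [w, x, y, z].
In Python, from rig import manip gives the robot as it stands. The module is installed in compiled form; this text tells all that it offers.
- The arm moves only by the tool play_rows, never from a script. Its argument "plan" is a list that holds one entry, the list of rows, each a list of 5 numbers: the closure, from 0 (fully open) to 1 (shut), then the shift along the tool's x, y, z in m, then the turn about the tool's x in degrees. A call has 1 to 12 rows; each row is the pose to reach, as a shift and turn from the pose measured when the call began, along the tool's axes at that moment; what a row does not reach only later rows make up. A row lasts 1/10 s, in which the tool goes at most 50 mm and 8.59 degrees, less where a joint would pass 70% of its speed; a pose out of reach is approached as far as the arm can. A call with a gripper value outside its range is refused whole. The fingers move at their own pace and stop on an object; "grip_force" is the grip in N (left out, the last holds). Time passes only in rows, so rows that repeat a pose let the fingers close. It gives the time, the measured TCP pose, the force and the opening at its end, in the units of the state.
- manip.get_state(): the state, without advancing time (a new reading comes with each control period).
- manip.get_image(name): name is "side" or "top"; returns (picture, depth): 480x640x3 uint8, red, green, blue; 480x640 float32, m along the optical axis (not along the pixel's ray), 0 where there is no reading.
- manip.camera_params(name): a dict with "intrinsics" (3x3 intrinsics, pixels), "R" (3x3) and "t" (3): a world point X has camera coordinates R X + t. Camera axes: x right, y down, z forward; pixel columns grow to the right and rows downward; lengths in m; the calibration is good to about 2 mm. A picture is of the moment at which its call begins. camera_params takes no time and is no camera call.
- manip.sign_off(): hands the job in, once; it reports no verdict.
The state is a dict: "clock": time; "qpos": joint angles; "qd": joint speeds; "effort": joint torques, N m; "position": TCP position; "ee_rot": TCP orientation; "contact_force": force on the tool from outside, world axes, zero at the start; "moment": the same for the moment, N m; "width": finger opening in m.
Only numpy, scipy, OpenCV 4.12 (cv2) and the standard library are available. Lean on these libraries where they do the work, as an engineer would, in place of code of your own. Each camera call takes 0.05 s, during which the arm holds its last target.

## Working session

There is one attempt and no reset: what is moved stays moved. The work goes in short steps, Python scripts to look and compute and a tool call to move; the robot and the scene stay as the last step left them, time stands still between calls to the robot, and variables do not carry over. Pictures are saved under pics/ and viewed, and the job is handed in when it is done.

Besides the shell and the picture viewer there is one more tool, called after ">>>" as name(argument=value, ...), one argument or row to a line, values as JSON. play_rows: Moves the arm, as the interface text tells. Its arguments: {"type":"object","properties":{"plan":{"type":"array","items":{"type":"array","items":{"type":"array","items":{"type":"number"}}}},"grip_force":{"type":"number"}},"required":["plan"]}

```bash
ls; mkdir -p pics; cat > h.py <<'E'
import numpy as np, cv2
from rig import manip
def look(name,tag):
    im,d=manip.get_image(name); cv2.imwrite(f'pics/{tag}.png',im[:,:,::-1]); np.savez(f'pics/{tag}.npz',im=im,d=d); return im,d
def cam(n):
    p=manip.camera_params(n); return np.array(p["intrinsics"]),np.array(p["R"]),np.array(p["t"])
def ray(n,u,v,z):
    K,R,t=cam(n); d=R.T@np.linalg.inv(K)@np.array([u,v,1.]); o=-R.T@t; return o+d*(z-o[2])/d[2]
def proj(n,X):
    K,R,t=cam(n); c=K@(R@np.array(X)+t); return c[:2]/c[2]
def cloud(n,d):
    K,R,t=cam(n); v,u=np.mgrid[:480,:640]; P=np.stack([(u-K[0,2])/K[0,0]*d,(v-K[1,2])/K[1,1]*d,d],-1); return (P-t)@R
E
python3 - <<'E'
from h import *
for n in('side','top'):
    look(n,n+'0'); K,R,t=cam(n); print(n,K.tolist(),(-R.T@t).round(3),R.round(3).tolist())
print(manip.get_state())
E
```

```text
pics
side [[548.6556193708079, 0.0, 320.51028509426936], [0.0, 548.6556193708079, 239.27134831700752], [0.0, 0.0, 1.0]] [0.164 0.118 0.865] [[-0.251, -0.968, -0.001], [-0.843, 0.219, -0.492], [0.476, -0.123, -0.871]]
top [[447.99320234507974, 0.0, 320.5854784399939], [0.0, 447.99320234507974, 241.44298936935238], [0.0, 0.0, 1.0]] [0.448 0.026 0.975] [[0.018, -0.999, 0.043], [-0.989, -0.024, -0.143], [0.144, -0.04, -0.989]]
{'clock': 0.1, 'qpos': array([-1.43199333e+00,  2.76564768e-01,  1.50601429e+00,  9.04403452e-06,
        1.36071754e+00, -1.21001680e-01]), 'qd': array([ 0.00135631, -0.00104654, -0.00272685,  0.00096158, -0.00294843,
        0.00030758]), 'effort': array([ 1.41570203e-03, -4.17698228e+01, -2.46404171e+01, -2.70540659e-04,
        5.78707026e-03,  5.38051268e-06]), 'position': array([ 0.14764328, -0.55522794,  0.2305043 ]), 'ee_rot': array([-0.09099357, -0.70114668, -0.09219845,  0.70115116]), 'contact_force': array([-0.09842274, -0.4838505 , -0.962363  ]), 'moment': array([-0.05290199,  0.04102023,  0.01257986]), 'width': 0.08581582625951036}
```

View pics/top0.png

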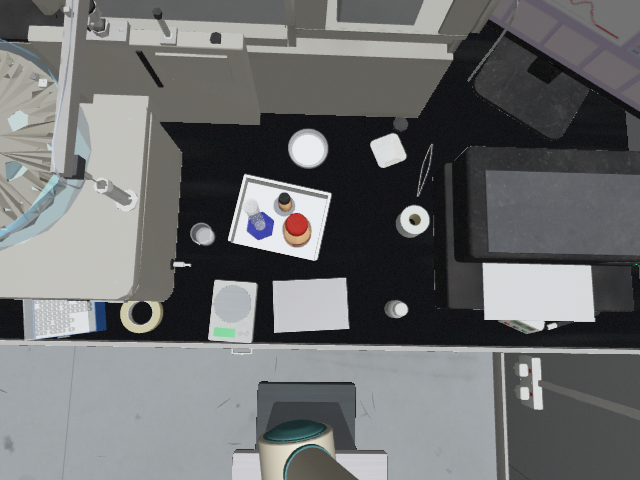

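View pics/side0.png

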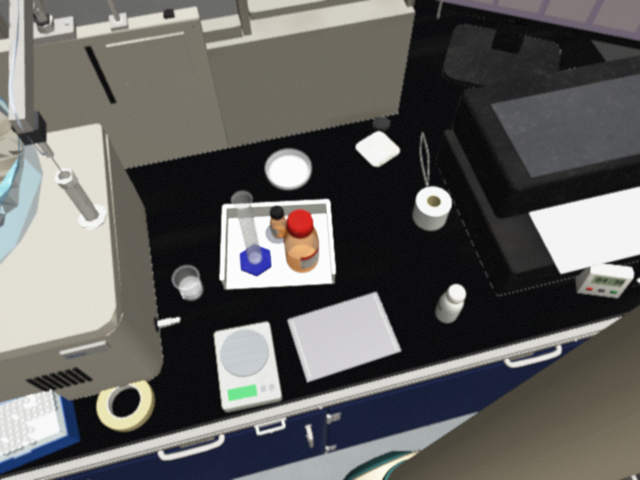

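The top view shows the bay at (280,218), with the blue cylinder foot at (260,225), the red-capped amber bottle at (297,230) and the dropper at (285,202). The balance is at (233,310), the mat at (311,305), the white bottle at (396,309), the roll at (413,221) and the beaker at (203,234). Next I measure them.

```bash
python3 - <<'E'
from h import *
im=cv2.imread('pics/top0.png'); cv2.imwrite('pics/c1.png',cv2.resize(im[165:350,190:440],None,fx=3.2,fy=3.2,interpolation=cv2.INTER_CUBIC))
im=cv2.imread('pics/side0.png'); cv2.imwrite('pics/c2.png',cv2.resize(im[185:415,160:480],None,fx=2.5,fy=2.5,interpolation=cv2.INTER_CUBIC))
for n in('top','side'):
    z=np.load(f'pics/{n}0.npz'); P=cloud(n,z['d']); im=z['im']; hsv=cv2.cvtColor(im,cv2.COLOR_RGB2HSV)
    def comp(m,nm,lo=60):
        k,l,s,c=cv2.connectedComponentsWithStats(m.astype(np.uint8))
        for i in range(1,k):
            if s[i,4]>lo:
                q=P[l==i]; q=q[np.isfinite(q).all(1)]
                print(n,nm,s[i].tolist(),c[i].round(1),'xyz med',np.median(q,0).round(4),'z98',np.percentile(q[:,2],98).round(4))
    ws=(P[...,0]>.2)&(P[...,0]<.75)&(abs(P[...,1])<.4)&(P[...,2]>-.02)&(P[...,2]<.3)&(z['d']>0)
    H,S,V=[hsv[...,i].astype(int) for i in range(3)]
    comp(ws&(H>110)&(H<130)&(S>150)&(V>60),'blue')
    comp(ws&((H<4)|(H>176))&(S>180)&(V>100),'red')
    comp(ws&(H>=5)&(H<20)&(S>80)&(V>70),'orange',20)
    comp(ws&(S<60)&(V>120),'white',60)
    for lo,hi in((.12,.15),(.17,.21),(.065,.08),(.08,.093),(.038,.047)): comp(ws&(P[...,2]>lo)&(P[...,2]<hi),f'z{lo}-{hi}',15)
E
```

```text
top blue [248, 212, 26, 27, 270] [262.4 227.7] xyz med [0.6129 0.1099 0.0145] z98 0.0177
top red [286, 213, 21, 23, 363] [296.3 224.1] xyz med [0.6023 0.039  0.1392] z98 0.1422
top orange [279, 200, 13, 11, 83] [286.  205.8] xyz med [0.6572 0.0626 0.0492] z98 0.0712
top orange [284, 219, 27, 27, 285] [296.7 236.3] xyz med [0.5839 0.0375 0.0969] z98 0.1326
top white [55, 112, 109, 221, 12099] [107.9 218. ] xyz med [0.5862 0.3505 0.2374] z98 0.29
top white [141, 130, 10, 122, 199] [145.8 182.8] xyz med [0.6605 0.2973 0.2156] z98 0.2197
top white [228, 174, 104, 87, 4930] [278.1 215.8] xyz med [0.6414 0.0867 0.0056] z98 0.1971
top white [400, 205, 30, 32, 612] [414.1 220. ] xyz med [ 0.6345 -0.2095  0.0491] z98 0.0529
top white [191, 223, 23, 22, 307] [203.3 235. ] xyz med [0.5933 0.2363 0.0231] z98 0.0572
top white [173, 262, 18, 5, 71] [180.4 264.2] xyz med [0.5302 0.2769 0.0448] z98 0.0486
top white [482, 263, 38, 58, 1995] [500.4 291.2] xyz med [ 0.4849 -0.3643  0.1051] z98 0.1082
top white [273, 278, 76, 55, 3796] [309.9 304.8] xyz med [0.4522 0.0071 0.0026] z98 0.0061
top white [2
[... 7923 characters left out ...]
0.0424] z98 0.0463
side z0.038-0.047 [175, 269, 22, 13, 61] [183.8 273.3] xyz med [0.6097 0.2398 0.0426] z98 0.0465
side z0.038-0.047 [148, 272, 4, 16, 20] [149.5 279.6] xyz med [0.6115 0.2953 0.0426] z98 0.0466
side z0.038-0.047 [177, 284, 22, 10, 57] [188.6 289.7] xyz med [0.5758 0.2357 0.0418] z98 0.0467
side z0.038-0.047 [152, 296, 3, 22, 26] [152.9 306.7] xyz med [0.5624 0.2952 0.0418] z98 0.0465
side z0.038-0.047 [439, 298, 22, 17, 55] [446.3 309.1] xyz med [ 0.4347 -0.1575  0.0435] z98 0.0467
side z0.038-0.047 [91, 318, 89, 72, 332] [147.1 351.3] xyz med [0.4792 0.2953 0.0435] z98 0.0468
side z0.038-0.047 [220, 329, 49, 48, 1816] [243.8 352.5] xyz med [0.4497 0.1673 0.0414] z98 0.0445
```

View pics/c1.png

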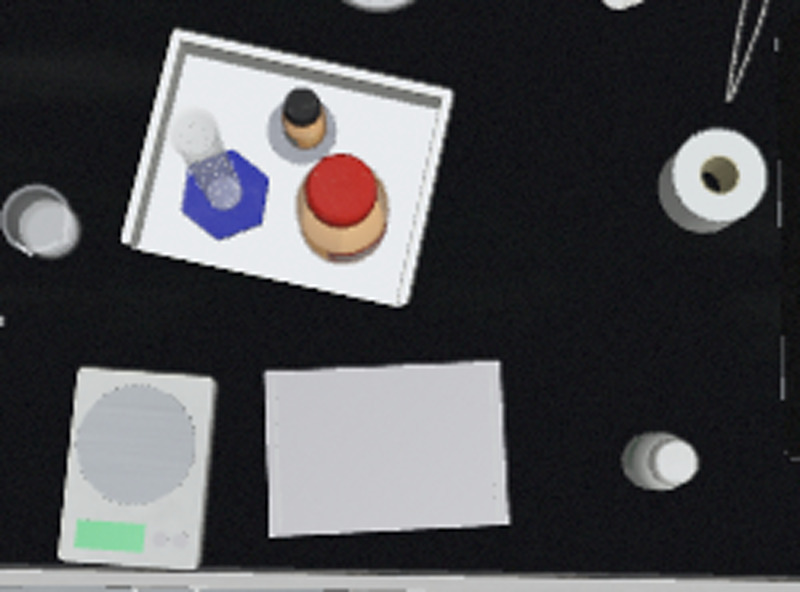

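View pics/c2.png

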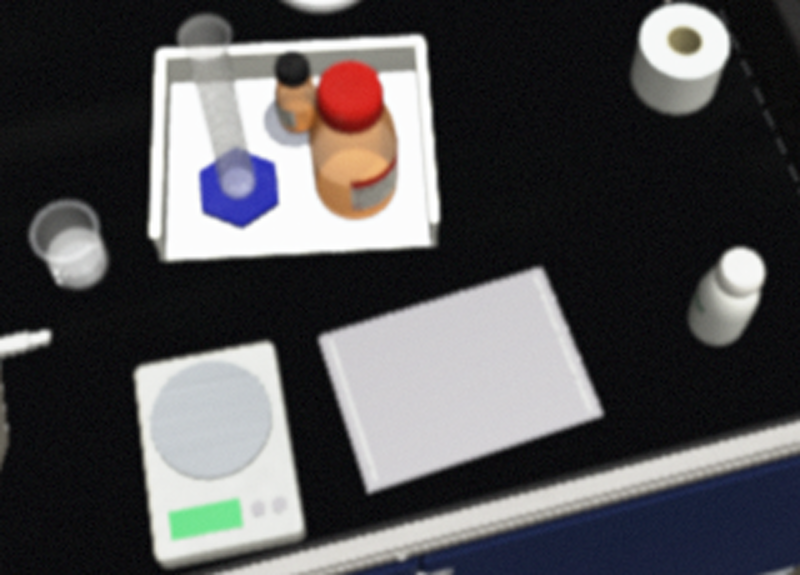

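Depth agrees between the two views. I refine the centres with horizontal slices and shape fits.

```bash
python3 - <<'E'
from h import *
def mec(q): 
    (c,r)=cv2.minEnclosingCircle((q[:,:2]*1000).astype(np.float32)); return np.round(c,1),round(r,1)
for n in('top','side'):
    z=np.load(f'pics/{n}0.npz'); P=cloud(n,z['d']); im=z['im']; H,S,V=[cv2.cvtColor(im,cv2.COLOR_RGB2HSV)[...,i].astype(int) for i in range(3)]
    X,Y,Z=P[...,0],P[...,1],P[...,2]
    near=lambda x,y,r:(np.hypot(X-x,Y-y)<r)
    def rep(nm,m):
        q=P[m]; 
        if len(q)>4: print(n,nm,len(q),'mean',(q.mean(0)*1000).round(1),'mec',mec(q))
    rep('ambercap',near(.60,.04,.04)&(Z>.134)&(Z<.146))
    rep('amberbody',near(.60,.04,.045)&(Z>.02)&(Z<.1))
    rep('cylrim',near(.62,.12,.03)&(Z>.195)&(Z<.21))
    rep('cyltube',near(.61,.12,.03)&(Z>.03)&(Z<.19))
    rep('foot',near(.61,.12,.045)&(S>150)&(H>105)&(H<135)&(Z>.01)&(Z<.02))
    rep('dropcap',near(.664,.066,.02)&(Z>.074)&(Z<.085))
    rep('whitecap',near(.445,-.17,.03)&(Z>.083)&(Z<.094))
    rep('whitebody',near(.445,-.17,.04)&(Z>.01)&(Z<.06))
    rep('pan',near(.45,.167,.05)&(Z>.0385)&(Z<.048)&(B:=(abs(im[...,0].astype(int)-im[...,2])>3)))
    rep('roll',near(.635,-.21,.045)&(Z>.045)); rep('beaker',near(.60,.235,.05)&(Z>.02)&(Z<.065))
    m=(S<60)&(V>150)&(Z<.01)&(Z>-.002)&(X>.37)&(X<.52)&(abs(Y-.007)<.1)
    r=cv2.minAreaRect((P[m][:,:2]*1000).astype(np.float32)); print(n,'mat',r)
    m=(S<60)&(V>120)&(Z<.046)&(Z>.04)&(X>.5)&(X<.75)&(Y<.2)&(Y>-.08)
    m&=~near(.664,.07,.03)&~near(.61,.12,.04)
    r=cv2.minAreaRect((P[m][:,:2]*1000).astype(np.float32)); print(n,'bayrim',r)
    m=(S<80)&(V>120)&(V<215)&(abs(Z-.005)<.004)&near(.665,.065,.035)
    rep('mark',m); 
    m=(V>60)&(Z<.046)&(Z>.02)&(X>.37)&(X<.52)&(abs(Y-.167)<.06)
    r=cv2.minAreaRect((P[m][:,:2]*1000).astype(np.float32)); print(n,'bal',r)
E
```

```text
top ambercap 379 mean [603.8  39.4 139.1] mec (array([604.2,  39.5]), 21.1)
top amberbody 267 mean [585.9  37.9  76. ] mec (array([602.9,  39. ]), 29.9)
top cylrim 117 mean [622.9 120.6 199.6] mec (array([621. , 119.6]), 15.5)
top cyltube 316 mean [618.3 118.4 127.9] mec (array([620.7, 119.6]), 12.6)
top foot 269 mean [615.6 113.8  14.5] mec (array([621.2, 117.8]), 29.4)
top dropcap 100 mean [668.   66.4  79.1] mec (array([669. ,  66.6]), 11.8)
top whitecap 158 mean [ 447.1 -169.9   87.3] mec (array([ 447.2, -170. ]), 14.2)
top whitebody 118 mean [ 447.4 -158.2   42.8] mec (array([ 447.3, -169. ]), 18.2)
top pan 1040 mean [451.7 167.4  41.6] mec (array([452. , 167.5]), 37.9)
top roll 565 mean [ 635.1 -209.4   49.3] mec (array([ 635.9, -209.5]), 31.7)
top beaker 390 mean [595.9 238.5  35.8] mec (array([593.6, 235.7]), 23.2)
top mat ((452.7942199707031, 6.9121551513671875), (109.2847900390625, 159.11949157714844), 3.805370330810547)
top bayrim ((636.7337646484375, 75.63075256347656), (191.79769897460938, 147.6237030029297), 78.79607391357422)
top mark 179 mean [662.5  71.    4.9] mec (
[... 692 characters left out ...]
60 mean [ 437.1 -161.8   38.7] mec (array([ 445.2, -170.1]), 18.6)
side pan 1718 mean [450.4 167.2  41.6] mec (array([451.3, 167. ]), 37.7)
side roll 737 mean [ 633.7 -209.7   49.4] mec (array([ 634.4, -210.4]), 32.2)
side beaker 701 mean [595.4 236.5  37.4] mec (array([591.7, 234.8]), 24.4)
side mat ((452.1565856933594, 5.632331848144531), (110.90731048583984, 160.37905883789062), 3.6825814247131348)
side bayrim ((634.7473754882812, 75.32752990722656), (191.96585083007812, 148.8047332763672), 78.80339050292969)
side mark 131 mean [661.8  79.7   5.3] mec (array([671.1,  66.3]), 27.1)
side bal ((435.5144958496094, 168.0907745361328), (90.42405700683594, 125.48062896728516), 86.92823791503906)
```

```bash
cat >> h.py <<'E'
from scipy.spatial.transform import Rotation as Ro
def rot(s): w,x,y,z=s['ee_rot']; return Ro.from_quat([x,y,z,w]).as_matrix()
def go(x,y,z,phi=None):
    s=manip.get_state(); M=rot(s); d=M.T@(np.array([x,y,z])-s['position']); a=np.degrees(np.arctan2(M[1,1],M[0,1]))
    th=0 if phi is None else (a-phi+90)%180-90
    print('shift mm',(d*1000).round(1),'turn',round(th,1),'| now',s['position'].round(4),'jaw',round(a,1),'xaxis',M[:,0].round(3),'F',s['contact_force'].round(1),'w',round(s['width']*1000,1),'q',s['qpos'].round(2),'t',round(s['clock'],1))
E
python3 -c "
from h import *
go(.6202,.1190,.27,78.8)"
```

```text
shift mm [ -38.5 -530.3 -629.9] turn 26.1 | now [ 0.1476 -0.5552  0.2305] jaw -75.1 xaxis [-0.     0.002 -1.   ] F [-0.1 -0.5 -1. ] w 85.8 q [-1.43  0.28  1.51  0.    1.36 -0.12] t 0.1
```

>>> play_rows(
  plan=[
    [[0,-0.0385,-0.265,-0.315,13],[0,-0.0385,-0.265,-0.315,13],[0,-0.0385,-0.265,-0.315,13],[0,-0.0385,-0.265,-0.315,13],[0,-0.0385,-0.265,-0.315,13],[0,-0.0385,-0.265,-0.315,13],[0,-0.0385,-0.265,-0.315,13],[0,-0.0385,-0.265,-0.315,13],[0,-0.0385,-0.265,-0.315,13],[0,-0.0385,-0.265,-0.315,13]],
  ],
)

```text
clock: 1.1
position: [0.3849, -0.2162, 0.2696]
ee_rot: [0.012, 0.707, 0.014, -0.707]
contact_force: [-1.1, -1.1, -0.5]
width: 0.0851
```

```bash
python3 -c "
from h import *
go(.6202,.1190,.27,78.8)"
```

```text
shift mm [ 3.000e-01 -3.262e+02 -2.476e+02] turn 13.3 | now [ 0.3849 -0.2162  0.2696] jaw -87.9 xaxis [ 0.     0.002 -1.   ] F [-1.1 -1.1 -0.5] w 85.1 q [-0.67  0.05  1.69  0.    1.4   0.86] t 1.1
```

>>> play_rows(
  plan=[
    [[0.2,0,-0.326,-0.2475,13.3],[0.2,0,-0.326,-0.2475,13.3],[0.2,0,-0.326,-0.2475,13.3],[0.2,0,-0.326,-0.2475,13.3],[0.2,0,-0.326,-0.2475,13.3],[0.2,0,-0.326,-0.2475,13.3],[0.2,0,-0.326,-0.2475,13.3],[0.2,0,-0.326,-0.2475,13.3],[0.2,0,-0.326,-0.2475,13.3],[0.2,0,-0.326,-0.2475,13.3],[0.2,0,-0.326,-0.2475,13.3],[0.2,0,-0.326,-0.2475,13.3]],
  ],
)

```text
clock: 2.3
position: [0.6194, 0.1168, 0.2701]
ee_rot: [0.07, -0.703, 0.069, 0.704]
contact_force: [-0.0, 0.3, -0.1]
width: 0.0682
```

```bash
python3 -c "
from h import *
go(.6202,.1190,.148,78.8)
look('side','s1');look('top','t1')"
```

```text
shift mm [122.1  -2.2  -0.5] turn -0.1 | now [0.6194 0.1168 0.2701] jaw -101.3 xaxis [-0.001  0.001 -1.   ] F [-0.   0.3 -0.1] w 68.2 q [0.08 0.34 1.31 0.   1.49 1.84] t 2.3
```

View pics/s1.png

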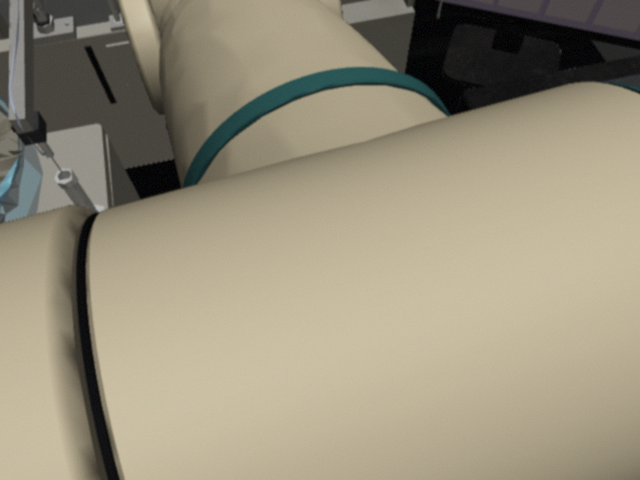

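View pics/t1.png

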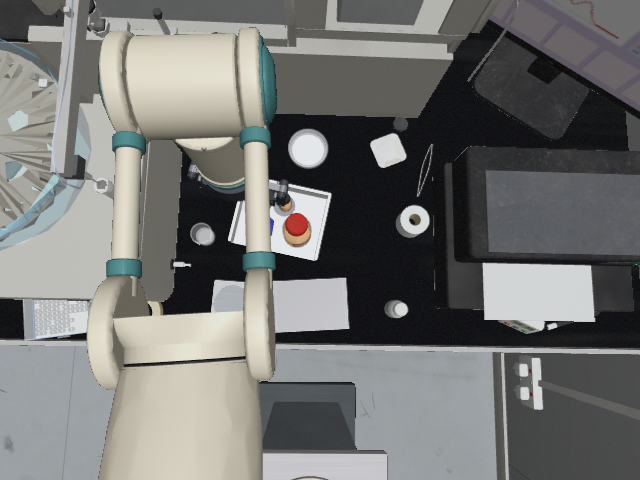

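The side view is blocked by the arm. In the top view the gripper's finger at (283,190) is beside the bay at the cylinder, and the twin forearm rods at x≈127 and 257 are high up. I check the rod height, then descend.

```bash
python3 -c "
from h import *
z=np.load('pics/t1.npz');P=cloud('top',z['d'])
for v,u in((150,127),(260,127),(150,257),(210,257),(260,257),(340,170),(60,170),(175,215)): print(v,u,P[v,u].round(3))"
```

```text
150 127 [0.561 0.158 0.649]
260 127 [0.478 0.149 0.656]
150 257 [0.564 0.062 0.649]
210 257 [0.518 0.06  0.652]
260 257 [0.48  0.057 0.661]
340 170 [0.427 0.105 0.693]
60 170 [0.62  0.123 0.674]
175 215 [0.585 0.121 0.509]
```

>>> play_rows(
  plan=[
    [[0.2,0.03,-0.002,0,0],[0.2,0.06,-0.002,0,0],[0.2,0.09,-0.002,-0.0005,0],[0.2,0.11,-0.002,-0.0005,0],[0.2,0.122,-0.002,-0.0005,0],[0.2,0.122,-0.002,-0.0005,0],[0.2,0.122,-0.002,-0.0005,0]],
  ],
)

```text
clock: 3.1
position: [0.6209, 0.1187, 0.1496]
ee_rot: [-0.07, 0.704, -0.069, -0.703]
contact_force: [0.1, -0.2, 0.8]
width: 0.0684
```

```bash
python3 -c "
from h import *
go(.6202,.1190,.148,78.8)
im,d=look('top','t2')
cv2.imwrite('pics/t2c.png',cv2.resize(im[150:280,180:350,::-1],None,fx=4,fy=4))"
```

```text
shift mm [ 1.6 -0.1  0.7] turn -0.1 | now [0.6209 0.1187 0.1496] jaw -101.3 xaxis [ 0.002  0.002 -1.   ] F [ 0.1 -0.2  0.8] w 68.4 q [0.08 0.41 1.51 0.   1.22 1.85] t 3.1
```

View pics/t2c.png

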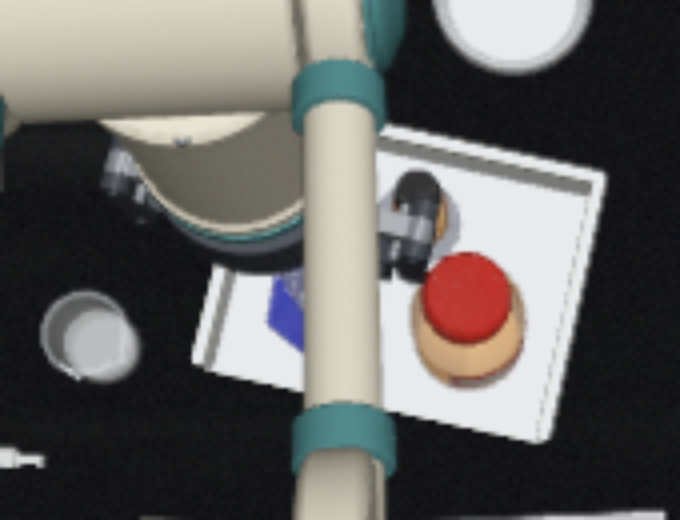

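The fingers straddle the tube and nothing touches. Closing.

>>> play_rows(
  plan=[
    [[0.5,0.0015,0,0.0007,0],[0.6,0.0015,0,0.0007,0],[0.7,0.0015,0,0.0007,0],[0.8,0.0015,0,0.0007,0],[0.9,0.0015,0,0.0007,0],[1,0.0015,0,0.0007,0],[1,0.0015,0,0.0007,0],[1,0.0015,0,0.0007,0],[1,0.0015,0,0.0007,0]],
  ],
  grip_force=30,
)

```text
clock: 4.05
position: [0.6212, 0.1192, 0.1495]
ee_rot: [-0.07, 0.705, -0.069, -0.702]
contact_force: [0.3, 1.3, 5.2]
width: 0.0293
```

```bash
python3 -c "
from h import *
go(.6202,.1190,.148,78.8)"
```

```text
shift mm [1.5 0.4 0.9] turn -0.1 | now [0.6212 0.1192 0.1495] jaw -101.3 xaxis [ 0.005  0.002 -1.   ] F [0.3 1.3 5.2] w 29.3 q [0.08 0.41 1.51 0.   1.22 1.85] t 4.0
```

>>> play_rows(
  plan=[
    [[1,-0.005,0,0,0],[1,-0.015,0,0,0],[1,-0.03,0,0,0],[1,-0.05,0,0,0],[1,-0.07,0,0,0],[1,-0.09,0,0,0],[1,-0.11,0,0,0],[1,-0.13,0,0,0],[1,-0.145,0,0,0],[1,-0.155,0,0,0],[1,-0.16,0,0,0],[1,-0.16,0,0,0]],
  ],
)

```text
clock: 5.25
position: [0.6205, 0.1189, 0.3098]
ee_rot: [-0.07, 0.705, -0.069, -0.702]
contact_force: [0.2, 0.2, -0.8]
width: 0.0295
```

```bash
python3 -c "
from h import *
go(.4554,-.0386,.31,78.8)
im,d=look('top','t3')"
```

```text
shift mm [ -1.3 186.7 131.1] turn -0.1 | now [0.6205 0.1189 0.3098] jaw -101.3 xaxis [ 0.005  0.002 -1.   ] F [ 0.2  0.2 -0.8] w 29.5 q [0.08 0.33 1.23 0.   1.57 1.85] t 5.2
```

View pics/t3.png

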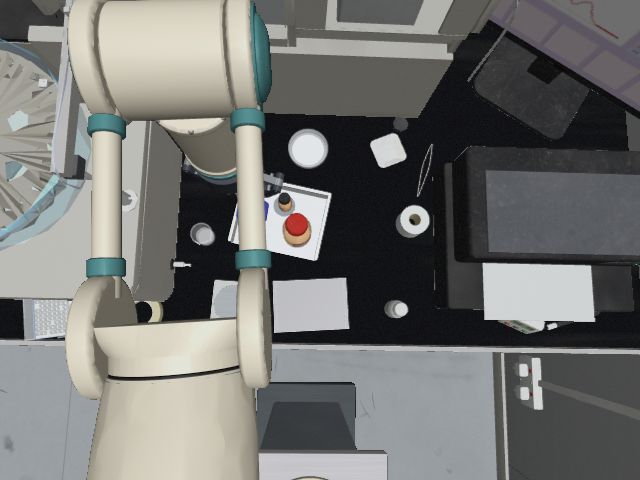

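The cylinder is lifted (blue foot visible at about (255,212)) and nothing else has moved. I carry it over the amber bottle to the right side of the mat.

>>> play_rows(
  plan=[
    [[1,0,0.009,0.006,0],[1,0,0.026,0.018,0],[1,0,0.046,0.032,0],[1,0,0.067,0.047,0],[1,0,0.088,0.062,0],[1,0,0.109,0.077,0],[1,0,0.13,0.092,0],[1,0,0.15,0.106,0],[1,0,0.168,0.118,0],[1,0,0.18,0.127,0],[1,0,0.1867,0.131,0],[1,0,0.1867,0.131,0]],
  ],
)

```text
clock: 6.5
position: [0.4546, -0.039, 0.3081]
ee_rot: [-0.071, 0.705, -0.069, -0.702]
contact_force: [1.6, -0.3, -1.5]
width: 0.0293
```

```bash
python3 -c "
from h import *
go(.4554,-.0386,.149,78.8)
im,d=look('top','t4');look('side','s4')"
```

```text
shift mm [159.1  -0.2  -0.2] turn -0.2 | now [ 0.4546 -0.039   0.3081] jaw -101.4 xaxis [ 0.004  0.002 -1.   ] F [ 1.6 -0.3 -1.5] w 29.3 q [-0.24  0.05  1.59  0.    1.49  1.53] t 6.5
```

View pics/t4.png

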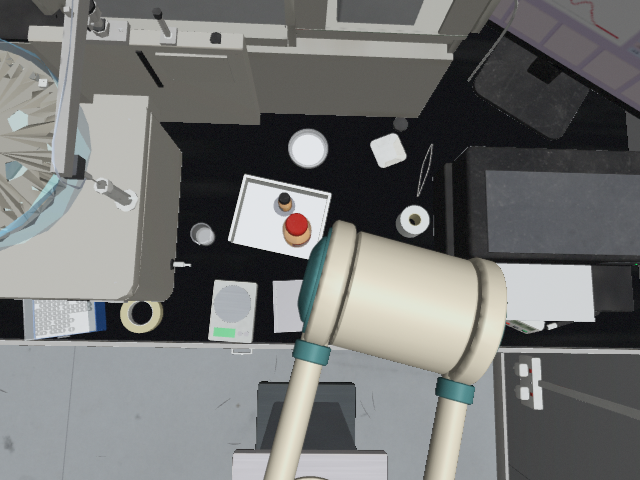

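View pics/s4.png

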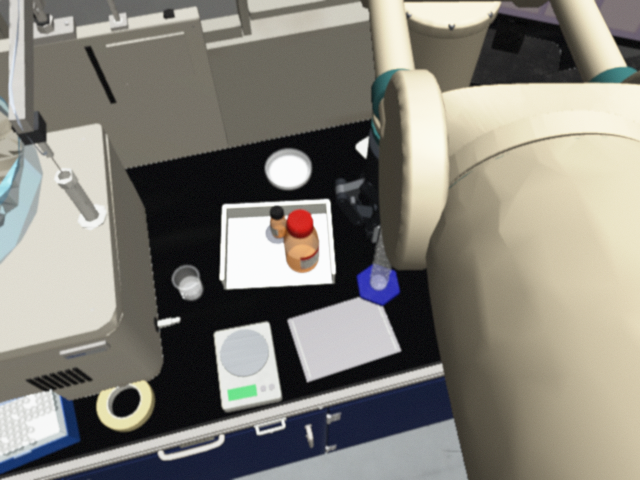

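The side view shows the cylinder hanging upright with its foot at (379,285), above the mat. Lowering.

>>> play_rows(
  plan=[
    [[1,0.02,0,0,0],[1,0.045,0,0,0],[1,0.07,0,0,0],[1,0.095,0,0,0],[1,0.12,0,0,0],[1,0.135,0,0,0],[1,0.145,0,0,0],[1,0.152,0,0,0],[1,0.156,0,0,0],[1,0.159,0,0,0],[1,0.159,0,0,0],[1,0.159,0,0,0]],
  ],
)

```text
clock: 7.8
position: [0.4568, -0.038, 0.1496]
ee_rot: [-0.071, 0.706, -0.069, -0.702]
contact_force: [0.4, 0.2, -0.6]
width: 0.0293
```

```bash
python3 -c "
from h import *
go(.4554,-.0386,.1475,78.8)
look('side','s5')"
```

```text
shift mm [2.1 0.8 1.2] turn -0.1 | now [ 0.4568 -0.038   0.1496] jaw -101.3 xaxis [ 0.005  0.002 -1.   ] F [ 0.4  0.2 -0.6] w 29.3 q [-0.24  0.16  1.88  0.    1.1   1.53] t 7.8
```

View pics/s5.png

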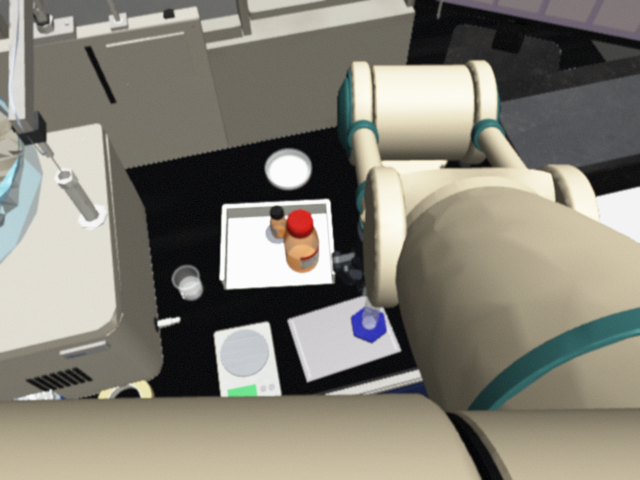

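The foot at (369,324) is fully within the mat, with about 2 mm left to go.

>>> play_rows(
  plan=[
    [[1,0.001,0.001,0.001,0],[1,0.002,0.001,0.001,0],[1,0.0025,0.001,0.001,0],[1,0.0025,0.001,0.001,0]],
  ],
)

```text
clock: 8.25
position: [0.4559, -0.0389, 0.1475]
ee_rot: [-0.071, 0.706, -0.069, -0.701]
contact_force: [0.2, -0.5, 1.5]
width: 0.0296
```

```bash
python3 -c "
from h import *
go(.4554,-.0386,.1475,78.8)"
```

```text
shift mm [ 0.  -0.2  0.6] turn -0.1 | now [ 0.4559 -0.0389  0.1475] jaw -101.3 xaxis [ 0.006  0.002 -1.   ] F [ 0.2 -0.5  1.5] w 29.6 q [-0.24  0.16  1.88  0.    1.09  1.53] t 8.2
```

>>> play_rows(
  plan=[
    [[0.6,0,0,0,0],[0.5,0,0,0,0],[0.4,0,0,0,0],[0.3,0,0,0,0],[0.2,0,0,0,0],[0.2,0,0,0,0]],
  ],
)

```text
clock: 8.85
position: [0.4559, -0.0389, 0.1475]
ee_rot: [-0.071, 0.706, -0.069, -0.701]
contact_force: [-0.5, -1.0, 0.2]
width: 0.0684
```

>>> play_rows(
  plan=[
    [[0.2,-0.01,0,0,0],[0.2,-0.03,0,0,0],[0.2,-0.06,0,0,0],[0.2,-0.09,0,0,0],[0.2,-0.11,0,0,0],[0.2,-0.11,0,0,0]],
  ],
)

```text
clock: 9.45
position: [0.4572, -0.0396, 0.2612]
ee_rot: [-0.07, 0.708, -0.069, -0.699]
contact_force: [-0.1, -0.4, -0.3]
width: 0.068
```

```bash
python3 -c "
from h import *
go(.603,.0392,.26,78.8)
im,d=look('side','s6')
cv2.imwrite('pics/s6c.png',cv2.resize(im[180:420,160:480,::-1],None,fx=2.5,fy=2.5))"
```

```text
shift mm [   3.2 -105.9 -127.4] turn -0.1 | now [ 0.4572 -0.0396  0.2612] jaw -101.3 xaxis [ 0.014  0.    -1.   ] F [-0.1 -0.4 -0.3] w 68.0 q [-0.24  0.07  1.69  0.    1.37  1.53] t 9.4
```

View pics/s6c.png

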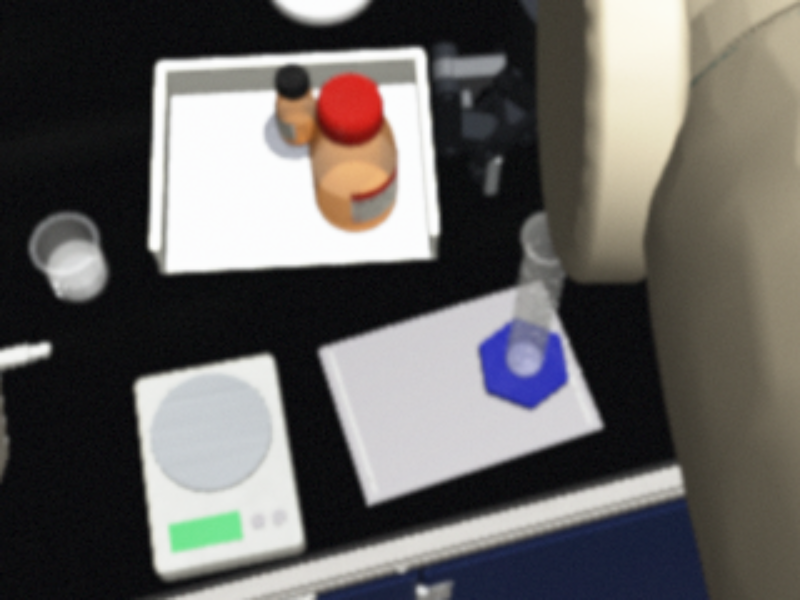

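The cylinder stands upright on the mat, with its foot at crop (523,363). The tool tilt picked up a transient reading, so I settle before measuring again.

>>> play_rows(
  plan=[
    [[0.1,0,-0.02,-0.025,0],[0.1,0,-0.05,-0.06,0],[0.1,0,-0.08,-0.09,0],[0.1,0,-0.1,-0.12,0],[0.1,0,-0.106,-0.127,0],[0.1,0,-0.106,-0.127,0],[0.1,0,-0.106,-0.127,0],[0.1,0,-0.106,-0.127,0]],
  ],
)

```text
clock: 10.3
position: [0.5999, 0.0391, 0.2607]
ee_rot: [-0.071, 0.707, -0.069, -0.701]
contact_force: [-0.1, -0.1, -0.2]
width: 0.077
```

```bash
python3 -c "
from h import *
go(.603,.0392,.079,78.8)"
```

```text
shift mm [181.7  -0.2  -1.5] turn -0.1 | now [0.5999 0.0391 0.2607] jaw -101.3 xaxis [ 0.009  0.001 -1.   ] F [-0.1 -0.1 -0.2] w 77.0 q [-0.05  0.3   1.4   0.    1.43  1.72] t 10.3
```

>>> play_rows(
  plan=[
    [[0.1,0.03,0,-0.0015,0],[0.1,0.065,0,-0.0015,0],[0.1,0.1,0,-0.0015,0],[0.1,0.13,0,-0.0015,0],[0.1,0.155,0,-0.0015,0],[0.1,0.172,0,-0.0015,0],[0.1,0.1815,0,-0.0015,0],[0.1,0.1815,0,-0.0015,0],[0.1,0.1815,0,-0.0015,0]],
  ],
)

```text
clock: 11.2
position: [0.6033, 0.0386, 0.0802]
ee_rot: [-0.071, 0.707, -0.069, -0.7]
contact_force: [0.2, 0.3, 1.0]
width: 0.0765
```

```bash
python3 -c "
from h import *
go(.603,.0392,.079,78.8)
im,d=look('side','s7')
im,d=look('top','t7')
cv2.imwrite('pics/t7c.png',cv2.resize(im[150:330,180:420,::-1],None,fx=3,fy=3))"
```

```text
shift mm [ 1.2 -0.5  0.4] turn -0.2 | now [0.6033 0.0386 0.0802] jaw -101.4 xaxis [ 0.01   0.001 -1.   ] F [0.2 0.3 1. ] w 76.5 q [-0.05  0.43  1.67  0.    1.03  1.72] t 11.2
```

View pics/t7c.png

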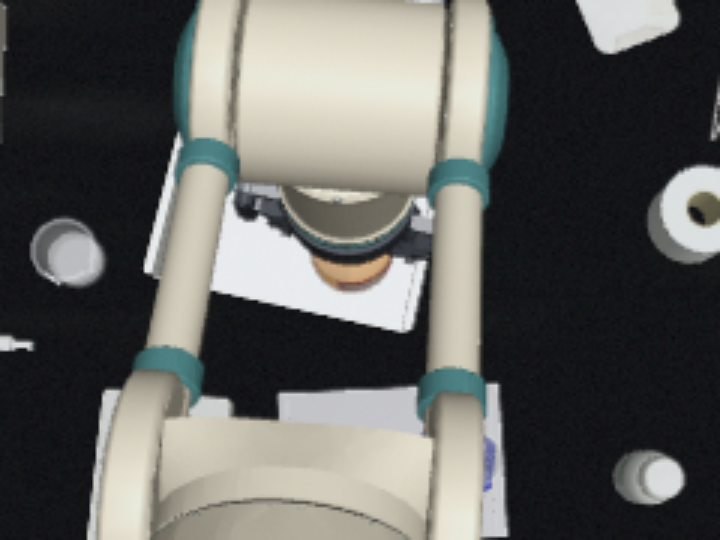

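View pics/s7.png

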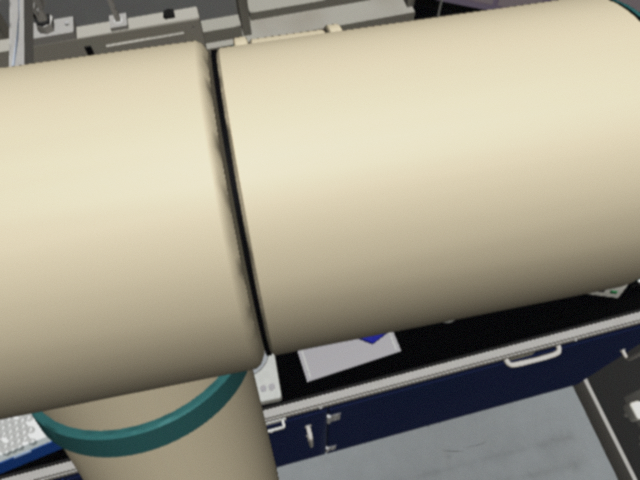

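The gripper is centred over the amber body, at crop (350,270). Closing.

>>> play_rows(
  plan=[
    [[0.2,0.001,-0.0005,0,0],[0.25,0.001,-0.0005,0,0],[0.3,0.001,-0.0005,0,0],[0.4,0.001,-0.0005,0,0],[0.6,0.001,-0.0005,0,0],[1,0.001,-0.0005,0,0],[1,0.001,-0.0005,0,0],[1,0.001,-0.0005,0,0],[1,0.001,-0.0005,0,0]],
  ],
  grip_force=50,
)

```text
clock: 12.2
position: [0.6045, 0.0394, 0.0807]
ee_rot: [-0.071, 0.708, -0.069, -0.699]
contact_force: [-0.9, 0.1, 6.5]
width: 0.0593
```

```bash
python3 -c "
from h import *
go(.603,.0392,.079,78.8)"
```

```text
shift mm [1.6 0.5 1.4] turn -0.2 | now [0.6045 0.0394 0.0807] jaw -101.4 xaxis [ 0.013  0.001 -1.   ] F [-0.9  0.1  6.5] w 59.3 q [-0.05  0.43  1.67  0.    1.03  1.72] t 12.2
```

>>> play_rows(
  plan=[
    [[1,-0.005,0,0,0],[1,-0.015,0,0,0],[1,-0.03,0,0,0],[1,-0.045,0,0,0],[1,-0.055,0,0,0],[1,-0.06,0,0,0],[1,-0.06,0,0,0],[1,-0.06,0,0,0]],
  ],
)

```text
clock: 13.0
position: [0.6033, 0.0394, 0.1401]
ee_rot: [-0.071, 0.708, -0.069, -0.699]
contact_force: [0.4, 0.6, -3.3]
width: 0.0589
```

```bash
python3 -c "
from h import *
go(.450,.0465,.14,78.8)"
```

```text
shift mm [ -1.7  23.2 151.6] turn -0.2 | now [0.6033 0.0394 0.1401] jaw -101.4 xaxis [ 0.012  0.001 -1.   ] F [ 0.4  0.6 -3.3] w 58.9 q [-0.05  0.38  1.59  0.    1.16  1.72] t 13.0
```

>>> play_rows(
  plan=[
    [[1,0,0.001,0.007,0],[1,0,0.003,0.02,0],[1,0,0.006,0.037,0],[1,0,0.009,0.055,0],[1,0,0.012,0.075,0],[1,0,0.015,0.095,0],[1,-0.001,0.018,0.115,0],[1,-0.001,0.02,0.132,0],[1,-0.0015,0.022,0.145,0],[1,-0.0015,0.023,0.151,0],[1,-0.0015,0.023,0.1515,0],[1,-0.0015,0.023,0.1515,0]],
  ],
)

```text
clock: 14.2
position: [0.4509, 0.0466, 0.14]
ee_rot: [-0.071, 0.708, -0.069, -0.699]
contact_force: [-0.8, 1.2, -2.4]
width: 0.0592
```

```bash
python3 -c "
from h import *
go(.450,.0465,.081,78.8)
look('side','s8');look('top','t8')"
```

```text
shift mm [59.   0.4  1.7] turn -0.2 | now [0.4509 0.0466 0.14  ] jaw -101.4 xaxis [ 0.013  0.001 -1.   ] F [-0.8  1.2 -2.4] w 59.2 q [-0.05  0.16  1.91  0.    1.06  1.72] t 14.2
```

View pics/s8.png

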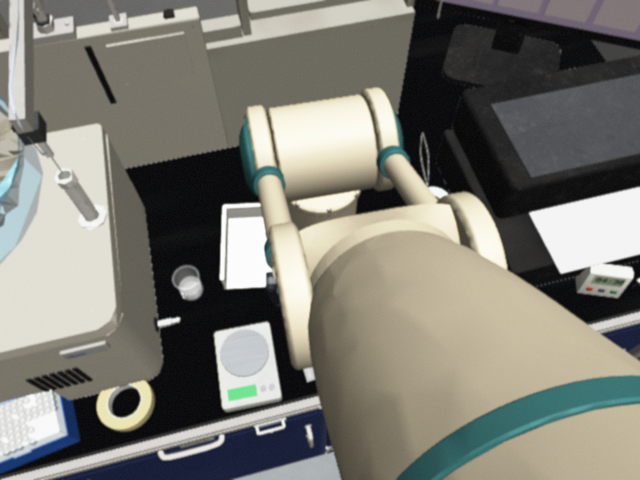

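View pics/t8.png

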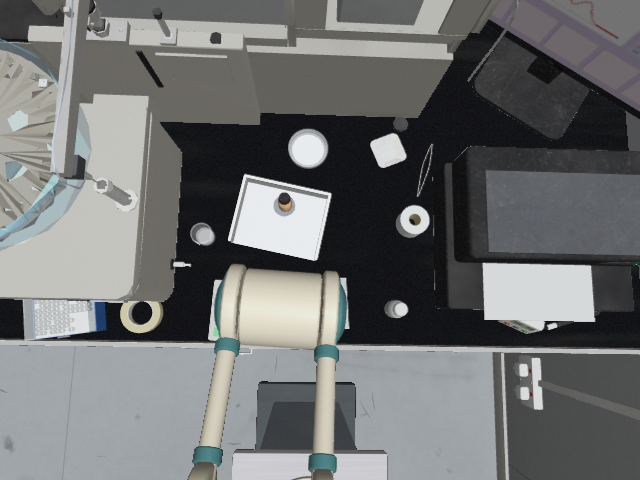

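The bay is clear except for the dropper at (285,202), and the amber bottle is over the mat behind the arm. Lowering.

>>> play_rows(
  plan=[
    [[1,0.01,0,0.0005,0],[1,0.025,0,0.001,0],[1,0.04,0,0.001,0],[1,0.05,0,0.0015,0],[1,0.056,0,0.0015,0],[1,0.059,0,0.0015,0],[1,0.061,0,0.0015,0],[1,0.061,0,0.0015,0],[1,0.061,0,0.0015,0]],
  ],
)

```text
clock: 15.2
position: [0.4509, 0.0469, 0.0793]
ee_rot: [-0.071, 0.709, -0.069, -0.699]
contact_force: [0.7, -0.0, -4.0]
width: 0.059
```

```bash
python3 -c "
from h import *
go(.450,.0465,.0785,78.8)"
```

```text
shift mm [0.8 0.6 0.9] turn -0.2 | now [0.4509 0.0469 0.0793] jaw -101.4 xaxis [ 0.014  0.001 -1.   ] F [ 0.7 -0.  -4. ] w 59.0 q [-0.05  0.24  1.99  0.    0.9   1.72] t 15.2
```

Still hanging (−4 N). I go down another millimetre or two.

>>> play_rows(
  plan=[
    [[1,0.001,0,0,0],[1,0.002,0,0,0],[1,0.002,0,0,0],[1,0.002,0,0,0]],
  ],
)

```text
clock: 15.6
position: [0.4516, 0.0469, 0.0786]
ee_rot: [-0.071, 0.709, -0.069, -0.698]
contact_force: [-1.4, 0.4, 5.3]
width: 0.059
```

```bash
python3 -c "
from h import *
go(.450,.0465,.0785,78.8)"
```

```text
shift mm [0.1 0.7 1.5] turn -0.2 | now [0.4516 0.0469 0.0786] jaw -101.4 xaxis [ 0.016  0.001 -1.   ] F [-1.4  0.4  5.3] w 59.0 q [-0.05  0.24  1.99  0.    0.89  1.72] t 15.6
```

>>> play_rows(
  plan=[
    [[0.25,0,0,0,0],[0.2,0,0,0,0],[0.15,0,0,0,0],[0.12,0,0,0,0],[0.12,0,0,0,0],[0.12,0,0,0,0]],
  ],
)

```text
clock: 16.2
position: [0.4516, 0.0469, 0.0786]
ee_rot: [-0.071, 0.709, -0.069, -0.698]
contact_force: [0.1, 0.3, 0.4]
width: 0.0753
```

>>> play_rows(
  plan=[
    [[0.12,-0.01,0,0,0],[0.12,-0.03,0,0,0],[0.12,-0.06,0,0,0],[0.12,-0.09,0,0,0],[0.12,-0.12,0,0,0],[0.12,-0.14,0,0,0],[0.12,-0.14,0,0,0],[0.12,-0.14,0,0,0]],
  ],
)

```text
clock: 17.0
position: [0.4492, 0.0468, 0.2187]
ee_rot: [-0.071, 0.709, -0.069, -0.698]
contact_force: [0.6, -0.0, -0.1]
width: 0.0752
```

```bash
python3 -c "
from h import *
go(.668,.0663,.15,78.8)"
```

```text
shift mm [  72.2  -62.  -209.6] turn -0.2 | now [0.4492 0.0468 0.2187] jaw -101.4 xaxis [ 0.016  0.001 -1.   ] F [ 0.6 -0.  -0.1] w 75.2 q [-0.05  0.09  1.78  0.    1.26  1.72] t 17.0
```

>>> play_rows(
  plan=[
    [[0.3,0,-0.0145,-0.048,0],[0.3,0,-0.029,-0.096,0],[0.3,0,-0.0435,-0.144,0],[0.3,0.02,-0.058,-0.192,0],[0.4,0.05,-0.062,-0.2095,0],[0.4,0.07,-0.062,-0.2095,0],[0.4,0.072,-0.062,-0.2095,0],[0.4,0.072,-0.062,-0.2095,0]],
  ],
)

```text
clock: 17.8
position: [0.6667, 0.0663, 0.1485]
ee_rot: [-0.071, 0.708, -0.069, -0.699]
contact_force: [0.7, 0.0, 1.3]
width: 0.0513
```

```bash
python3 -c "
from h import *
go(.668,.0663,.0235,78.8)
look('side','s9')"
```

```text
shift mm [125.    0.2   0.2] turn -0.2 | now [0.6667 0.0663 0.1485] jaw -101.4 xaxis [ 0.012  0.001 -1.   ] F [0.7 0.  1.3] w 51.3 q [-0.    0.46  1.42  0.    1.24  1.76] t 17.8
```

View pics/s9.png

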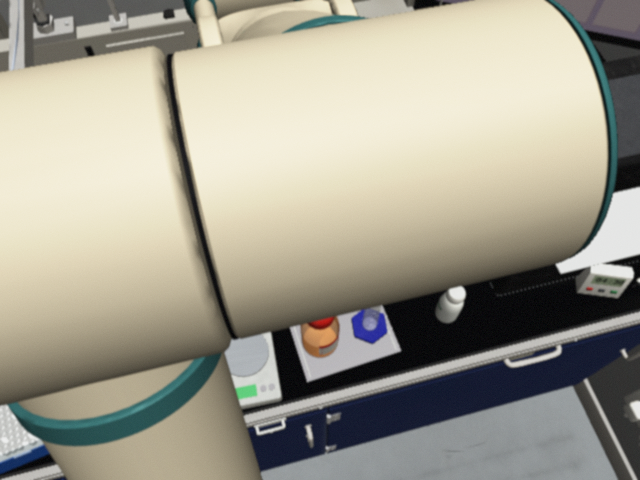

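Amber (320,335) and cylinder (370,325) both stand on the mat. I descend round the dropper.

>>> play_rows(
  plan=[
    [[0.4,0.025,0,0,0],[0.4,0.055,0,0,0],[0.4,0.08,0,0,0],[0.4,0.1,0,0,0],[0.4,0.115,0,0,0],[0.4,0.123,0,0,0],[0.4,0.125,0,0,0],[0.4,0.125,0,0,0]],
  ],
)

```text
clock: 18.65
position: [0.6699, 0.0664, 0.026]
ee_rot: [-0.071, 0.709, -0.069, -0.698]
contact_force: [-0.7, -0.0, -0.2]
width: 0.0509
```

```bash
python3 -c "
from h import *
go(.668,.0663,.0235,78.8)
im,d=look('top','t9')
cv2.imwrite('pics/t9c.png',cv2.resize(im[150:330,180:420,::-1],None,fx=3,fy=3))"
```

```text
shift mm [2.5 0.5 1.9] turn -0.2 | now [0.6699 0.0664 0.026 ] jaw -101.4 xaxis [ 0.017  0.001 -1.   ] F [-0.7 -0.  -0.2] w 50.9 q [-0.    0.57  1.56  0.    0.99  1.76] t 18.6
```

View pics/t9c.png

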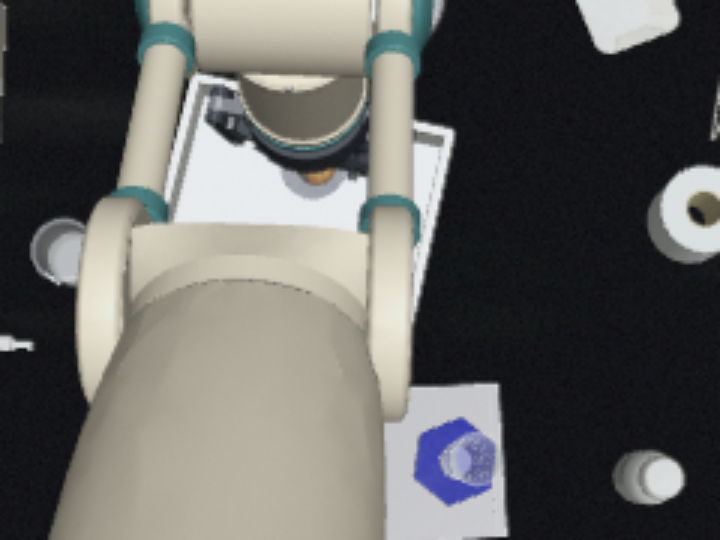

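The gripper sits over the dropper, at crop (318,176). A small correction, then close.

>>> play_rows(
  plan=[
    [[0.45,0.002,0.0005,0.001,0],[0.5,0.002,0.0005,0.002,0],[0.55,0.002,0.0005,0.002,0],[0.6,0.002,0.0005,0.002,0],[0.7,0.002,0.0005,0.002,0],[1,0.002,0.0005,0.002,0],[1,0.002,0.0005,0.002,0],[1,0.002,0.0005,0.002,0],[1,0.002,0.0005,0.002,0]],
  ],
  grip_force=30,
)

```text
clock: 19.6
position: [0.6683, 0.0663, 0.0245]
ee_rot: [-0.071, 0.71, -0.069, -0.697]
contact_force: [-1.4, 0.8, 2.9]
width: 0.0294
```

```bash
python3 -c "
from h import *
go(.668,.0663,.0235,78.8)"
```

```text
shift mm [1.  0.1 0.3] turn -0.2 | now [0.6683 0.0663 0.0245] jaw -101.4 xaxis [ 0.018  0.001 -1.   ] F [-1.4  0.8  2.9] w 29.4 q [-0.    0.57  1.57  0.    0.98  1.76] t 19.6
```

>>> play_rows(
  plan=[
    [[1,-0.005,0,0,0],[1,-0.015,0,0,0],[1,-0.035,0,0,0],[1,-0.055,0,0,0],[1,-0.075,0,0,0],[1,-0.095,0,0,0],[1,-0.11,0,0,0],[1,-0.118,0,0,0],[1,-0.12,0,0,0],[1,-0.12,0,0,0]],
  ],
)

```text
clock: 20.6
position: [0.666, 0.0663, 0.1444]
ee_rot: [-0.071, 0.71, -0.069, -0.697]
contact_force: [-0.2, 1.3, -0.4]
width: 0.0292
```

```bash
python3 -c "
from h import *
go(.4517,.1673,.145,78.8)"
```

```text
shift mm [ -4.3 -56.9 229.9] turn -0.2 | now [0.666  0.0663 0.1444] jaw -101.4 xaxis [ 0.017  0.001 -1.   ] F [-0.2  1.3 -0.4] w 29.2 q [-0.01  0.46  1.44  0.    1.23  1.76] t 20.6
```

>>> play_rows(
  plan=[
    [[1,0,-0.002,0.01,0],[1,0,-0.007,0.03,0],[1,0,-0.014,0.055,0],[1,-0.001,-0.02,0.082,0],[1,-0.002,-0.027,0.11,0],[1,-0.003,-0.034,0.138,0],[1,-0.003,-0.041,0.165,0],[1,-0.004,-0.048,0.193,0],[1,-0.004,-0.053,0.215,0],[1,-0.004,-0.056,0.227,0],[1,-0.004,-0.057,0.23,0],[1,-0.004,-0.057,0.23,0]],
  ],
)

```text
clock: 21.8
position: [0.4518, 0.1675, 0.1446]
ee_rot: [-0.071, 0.71, -0.069, -0.697]
contact_force: [1.3, -0.2, -1.2]
width: 0.0294
```

```bash
python3 -c "
from h import *
go(.4517,.1673,.0635,78.8)
im,d=look('side','s10');look('top','t10')
cv2.imwrite('pics/s10c.png',cv2.resize(im[180:420,160:480,::-1],None,fx=2.5,fy=2.5))"
```

```text
shift mm [81.1  0.5  1.5] turn -0.1 | now [0.4518 0.1675 0.1446] jaw -101.3 xaxis [ 0.018  0.    -1.   ] F [ 1.3 -0.2 -1.2] w 29.4 q [ 0.21  0.2   1.85 -0.    1.08  1.98] t 21.8
```

View pics/s10c.png

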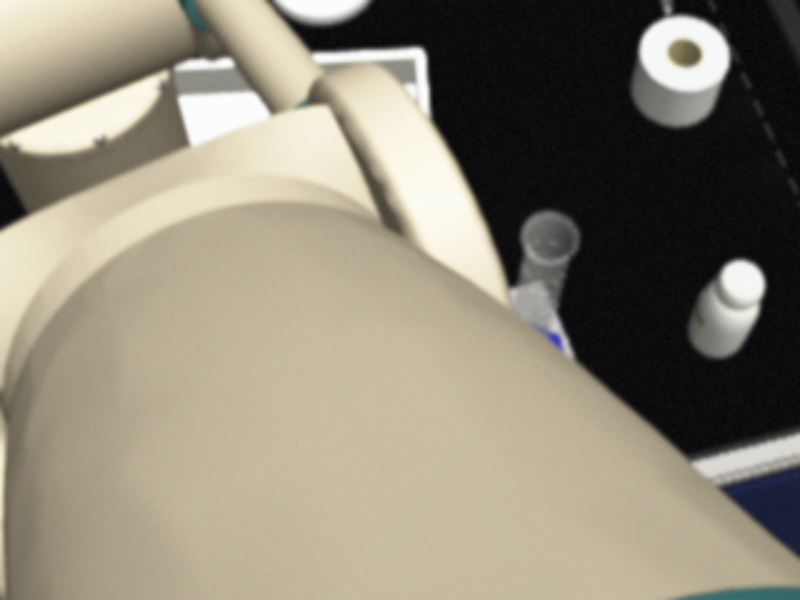

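View pics/t10.png

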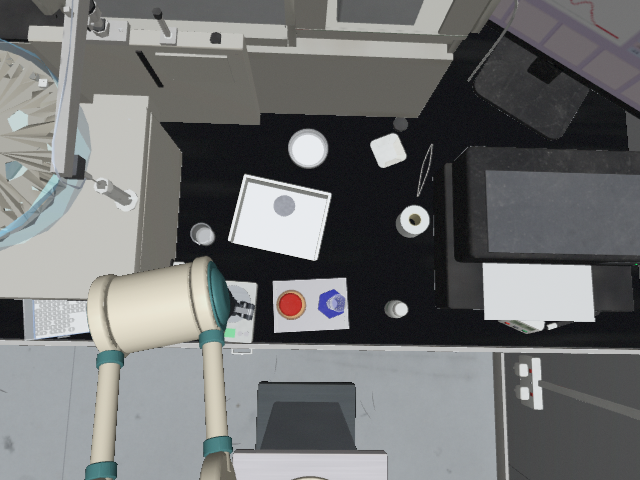

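The top view shows the empty mark at (285,206), with amber (291,305) and the cylinder (332,304) on the mat. I measure the mark and lower the dropper.

>>> play_rows(
  plan=[
    [[1,0.015,0,0,0],[1,0.035,0,0.0005,0],[1,0.052,0,0.001,0],[1,0.065,0,0.001,0],[1,0.074,0,0.0015,0],[1,0.079,0,0.0015,0],[1,0.082,0,0.0015,0],[1,0.083,0,0.0015,0],[1,0.083,0,0.0015,0],[1,0.083,0,0.0015,0]],
  ],
)

```text
clock: 22.9
position: [0.4532, 0.1677, 0.0622]
ee_rot: [-0.071, 0.71, -0.069, -0.697]
contact_force: [0.1, -0.2, -0.1]
width: 0.0294
```

```bash
python3 -c "
from h import *
go(.4517,.1673,.0615,78.8)
z=np.load('pics/t10.npz');P=cloud('top',z['d']);im=z['im'].astype(int);V=im.max(2)
m=(V<215)&(V>120)&(np.hypot(P[...,0]-.667,P[...,1]-.068)<.03)&(abs(P[...,2]-.005)<.006)
q=P[m];print(len(q),q.mean(0).round(4),cv2.minEnclosingCircle((q[:,:2]*1000).astype(np.float32)))
v,u=np.nonzero(m);print(u.mean(),v.mean(),ray('top',u.mean(),v.mean(),.005))
z=np.load('pics/s6.npz');P=cloud('side',z['d'])"
```

```text
shift mm [0.7 0.7 1.4] turn -0.2 | now [0.4532 0.1677 0.0622] jaw -101.4 xaxis [ 0.02   0.001 -1.   ] F [ 0.1 -0.2 -0.1] w 29.4 q [ 0.21  0.29  1.96 -0.    0.87  1.99] t 22.9
369 [0.6685 0.0694 0.0052] ((669.269287109375, 69.21924591064453), 24.843496322631836)
283.81029810298105 205.29539295392954 [0.66853876 0.06945363 0.005     ]
```

>>> play_rows(
  plan=[
    [[1,0,0.0005,0.0014,0],[1,0.001,0.0005,0.0014,0],[1,0.0015,0.0005,0.0014,0],[1,0.0015,0.0005,0.0014,0],[1,0.0015,0.0005,0.0014,0]],
  ],
)

```text
clock: 23.4
position: [0.4519, 0.1676, 0.0614]
ee_rot: [-0.071, 0.711, -0.069, -0.697]
contact_force: [-1.9, -0.4, 5.8]
width: 0.0294
```

```bash
python3 -c "
from h import *
go(.4517,.1673,.0615,78.8)"
```

```text
shift mm [-0.1  0.3  0.2] turn -0.2 | now [0.4519 0.1676 0.0614] jaw -101.4 xaxis [ 0.02   0.001 -1.   ] F [-1.9 -0.4  5.8] w 29.4 q [ 0.21  0.29  1.96 -0.    0.86  1.99] t 23.4
```

Seated (+5.8 N). Release and rise.

>>> play_rows(
  plan=[
    [[0.62,0,0,0,0],[0.58,0,0,0,0],[0.54,0,0,0,0],[0.5,0,0,0,0],[0.45,0,0,0,0],[0.4,0,0,0,0],[0.4,0,0,0,0]],
  ],
)

```text
clock: 24.1
position: [0.4519, 0.1675, 0.0614]
ee_rot: [-0.071, 0.711, -0.069, -0.697]
contact_force: [0.3, -0.9, 0.1]
width: 0.0512
```

>>> play_rows(
  plan=[
    [[0.4,-0.01,0,0,0],[0.4,-0.03,0,0,0],[0.4,-0.06,0,0,0],[0.4,-0.1,0,0,0],[0.4,-0.14,0,0,0],[0.4,-0.17,0,0,0],[0.4,-0.19,0,0,0],[0.4,-0.19,0,0,0],[0.4,-0.19,0,0,0]],
  ],
)

```text
clock: 25.0
position: [0.4478, 0.1673, 0.2515]
ee_rot: [-0.071, 0.711, -0.069, -0.696]
contact_force: [-0.6, 0.4, -0.6]
width: 0.0509
```

```bash
python3 -c "
from h import *
go(.4463,-.1702,.25,78.8)"
```

```text
shift mm [  1.2 331.2 -65.1] turn -0.2 | now [0.4478 0.1673 0.2515] jaw -101.4 xaxis [ 0.021  0.001 -1.   ] F [-0.6  0.4 -0.6] w 50.9 q [ 0.21  0.11  1.68 -0.    1.34  1.98] t 25.0
```

>>> play_rows(
  plan=[
    [[0.3,0,0.045,-0.01,0],[0.3,0,0.09,-0.02,0],[0.3,0,0.14,-0.03,0],[0.3,0,0.19,-0.04,0],[0.3,0,0.24,-0.05,0],[0.3,0,0.285,-0.06,0],[0.3,0,0.331,-0.065,0],[0.3,0,0.331,-0.065,0],[0.3,0,0.331,-0.065,0],[0.3,0,0.331,-0.065,0]],
  ],
)

```text
clock: 26.0
position: [0.4456, -0.1687, 0.2501]
ee_rot: [-0.072, 0.71, -0.068, -0.697]
contact_force: [-0.2, -0.3, 0.3]
width: 0.0596
```

```bash
python3 -c "
from h import *
go(.4463,-.1702,.025,78.8)
def mec(q): 
    (c,r)=cv2.minEnclosingCircle((q[:,:2]*1000).astype(np.float32)); return np.round(c,1),round(r,1)
for n in('side','top'):
    im,d=look(n,n+'11');P=cloud(n,d);X,Y,Z=np.moveaxis(P,-1,0)
    near=lambda x,y,r:(np.hypot(X-x,Y-y)<r)
    for nm,m in(('drop',near(.4517,.1673,.025)&(Z>.111)&(Z<.122)),('dropbody',near(.4517,.1673,.025)&(Z>.05)&(Z<.1)),('ambercap',near(.4516,.047,.04)&(Z>.131)&(Z<.144)),('cylrim',near(.456,-.039,.03)&(Z>.192)&(Z<.208)),('cyltube',near(.456,-.039,.03)&(Z>.03)&(Z<.18)),('mark',near(.6675,.069,.03)&(im.max(2)<215)&(im.max(2)>100))):
        q=P[m]
        if len(q)>5: print(n,nm,len(q),(q.mean(0)*1e3).round(1),mec(q))
"
```

```text
shift mm [225.    2.8   3. ] turn -0.1 | now [ 0.4456 -0.1687  0.2501] jaw -101.3 xaxis [ 0.018  0.003 -1.   ] F [-0.2 -0.3  0.3] w 59.6 q [-0.52  0.11  1.68  0.01  1.34  1.25] t 26.0
side ambercap 279 [458.1  42.1 137.3] (array([454. ,  44.8]), 20.2)
side cylrim 189 [457.9 -40.3 197.2] (array([454.8, -39. ]), 15.5)
side cyltube 711 [449.4 -35.6 126. ] (array([454.4, -38.7]), 13.3)
side mark 421 [667.8  68.5   5.3] (array([668.3,  68.2]), 23.0)
top drop 131 [452.5 166.9 115.9] (array([452.3, 167.2]), 12.3)
top dropbody 87 [452.3 158.1  81.5] (array([452.3, 167.6]), 15.3)
top ambercap 408 [452.3  46.9 136.9] (array([452.4,  47.1]), 21.2)
top cylrim 123 [456.5 -38.9 197.4] (array([456.1, -38.1]), 15.3)
top cyltube 119 [456.4 -40.5 104.4] (array([455.9, -37.3]), 12.2)
top mark 374 [668.4  69.4   5.2] (array([668.1,  69.3]), 24.6)
```

View pics/top11.png

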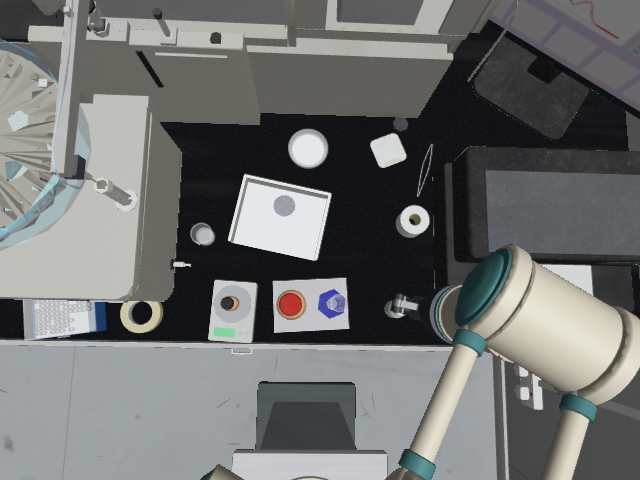

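View pics/side11.png

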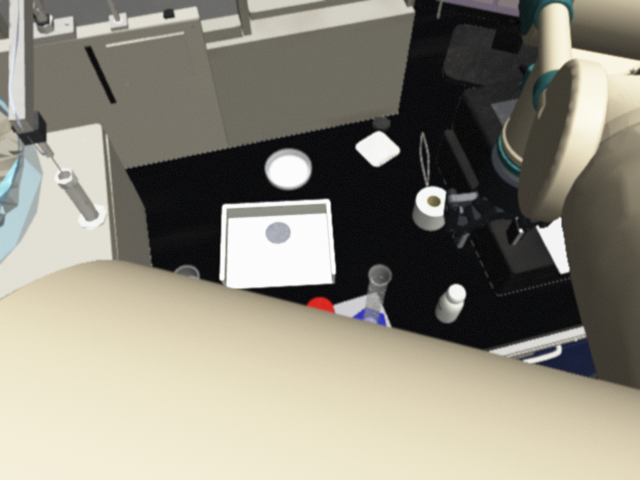

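The dropper stands centred on the pan ((232,303), within about 0.5 mm), and amber and cylinder are upright on the mat. Now the white bottle.

>>> play_rows(
  plan=[
    [[0.3,0.04,0.0028,0.003,0],[0.3,0.08,0.0028,0.003,0],[0.3,0.12,0.0028,0.003,0]],
  ],
)

```text
clock: 26.4
position: [0.4453, -0.1688, 0.1299]
ee_rot: [-0.07, 0.711, -0.067, -0.696]
contact_force: [-0.5, -0.3, -0.2]
width: 0.0596
```

```bash
python3 -c "
from h import *
go(.4463,-.1702,.025,78.8)"
```

```text
shift mm [104.9   1.7   0.9] turn 0.1 | now [ 0.4453 -0.1688  0.1299] jaw -101.1 xaxis [ 0.021  0.001 -1.   ] F [-0.5 -0.3 -0.2] w 59.6 q [-0.52  0.2   1.88  0.01  1.04  1.24] t 26.4
```

>>> play_rows(
  plan=[
    [[0.3,0.03,0.0017,0.001,0],[0.3,0.06,0.0017,0.001,0],[0.35,0.085,0.0017,0.001,0],[0.35,0.1,0.0017,0.001,0],[0.35,0.105,0.0017,0.001,0],[0.35,0.105,0.0017,0.001,0],[0.35,0.105,0.0017,0.001,0]],
  ],
)

```text
clock: 27.1
position: [0.4471, -0.17, 0.0258]
ee_rot: [-0.069, 0.712, -0.067, -0.696]
contact_force: [0.1, -0.3, 0.2]
width: 0.0554
```

```bash
python3 -c "
from h import *
go(.4463,-.1702,.025,78.8)
im,d=look('top','t12')
cv2.imwrite('pics/t12c.png',cv2.resize(im[250:370,320:520,::-1],None,fx=3.5,fy=3.5))"
```

```text
shift mm [0.7 0.4 0.7] turn 0.2 | now [ 0.4471 -0.17    0.0258] jaw -101.0 xaxis [ 0.023  0.    -1.   ] F [ 0.1 -0.3  0.2] w 55.4 q [-0.52  0.34  2.02  0.02  0.77  1.23] t 27.1
```

View pics/t12c.png

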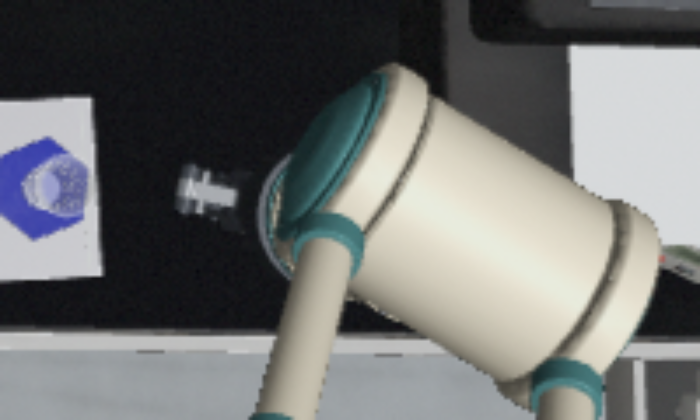

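The gripper is down round the white bottle; the left finger at crop (205,190) is clear of the cylinder. Closing.

>>> play_rows(
  plan=[
    [[0.4,0.0005,0,0.0005,0],[0.45,0.0005,0,0.0005,0],[0.5,0.0005,0,0.0005,0],[0.6,0.0005,0,0.0005,0],[1,0.0005,0,0.0005,0],[1,0.0005,0,0.0005,0],[1,0.0005,0,0.0005,0],[1,0.0005,0,0.0005,0]],
  ],
  grip_force=35,
)

```text
clock: 27.95
position: [0.4468, -0.1704, 0.026]
ee_rot: [-0.069, 0.712, -0.067, -0.695]
contact_force: [-1.4, -0.5, 5.4]
width: 0.0362
```

>>> play_rows(
  plan=[
    [[1,-0.005,0,0,0],[1,-0.015,0,0,0],[1,-0.035,0,0,0],[1,-0.06,0,0,0],[1,-0.085,0,0,0],[1,-0.115,0,0,0],[1,-0.145,0,0,0],[1,-0.175,0,0,0],[1,-0.2,0,0,0],[1,-0.215,0,0,0],[1,-0.22,0,0,0],[1,-0.22,0,0,0]],
  ],
)

```text
clock: 29.15
position: [0.4416, -0.1703, 0.2466]
ee_rot: [-0.069, 0.713, -0.068, -0.695]
contact_force: [-0.8, 0.7, -1.2]
width: 0.0365
```

```bash
python3 -c "
from h import *
go(.668,.0690,.25,78.8)"
```

```text
shift mm [   2.  -278.3 -176.3] turn 0.2 | now [ 0.4416 -0.1703  0.2466] jaw -101.0 xaxis [ 0.025 -0.001 -1.   ] F [-0.8  0.7 -1.2] w 36.5 q [-0.52  0.1   1.7   0.01  1.32  1.24] t 29.1
```

>>> play_rows(
  plan=[
    [[1,0,-0.008,-0.005,0],[1,0,-0.025,-0.016,0],[1,0,-0.05,-0.032,0],[1,0,-0.08,-0.05,0],[1,0.001,-0.11,-0.07,0],[1,0.001,-0.145,-0.092,0],[1,0.002,-0.18,-0.114,0],[1,0.002,-0.215,-0.136,0],[1,0.002,-0.245,-0.155,0],[1,0.002,-0.267,-0.169,0],[1,0.002,-0.278,-0.176,0],[1,0.002,-0.278,-0.176,0]],
  ],
)

```text
clock: 30.35
position: [0.6679, 0.0703, 0.2481]
ee_rot: [-0.068, 0.712, -0.067, -0.696]
contact_force: [-0.2, 0.1, -0.9]
width: 0.0361
```

```bash
python3 -c "
from h import *
go(.668,.0690,.035,78.8)"
```

```text
shift mm [213.1   2.    4.4] turn 0.3 | now [0.6679 0.0703 0.2481] jaw -100.9 xaxis [ 0.022 -0.001 -1.   ] F [-0.2  0.1 -0.9] w 36.1 q [ 0.    0.4   1.27 -0.    1.45  1.76] t 30.4
```

>>> play_rows(
  plan=[
    [[1,0.02,0,0,0],[1,0.045,0.0005,0.001,0],[1,0.07,0.001,0.0015,0],[1,0.095,0.001,0.002,0],[1,0.12,0.0015,0.003,0],[1,0.145,0.0015,0.003,0],[1,0.165,0.0015,0.0035,0],[1,0.185,0.002,0.004,0],[1,0.2,0.002,0.0045,0],[1,0.208,0.002,0.0045,0],[1,0.212,0.002,0.0045,0],[1,0.212,0.002,0.0045,0]],
  ],
)

```text
clock: 31.55
position: [0.6676, 0.0685, 0.0361]
ee_rot: [-0.068, 0.712, -0.067, -0.696]
contact_force: [-0.4, -0.1, -0.7]
width: 0.0364
```

```bash
python3 -c "
from h import *
go(.668,.0690,.031,78.8)
im,d=look('top','t13')
cv2.imwrite('pics/t13c.png',cv2.resize(im[150:330,180:420,::-1],None,fx=3,fy=3))"
```

```text
shift mm [ 5.1 -0.5 -0.2] turn 0.2 | now [0.6676 0.0685 0.0361] jaw -101.0 xaxis [ 0.022 -0.001 -1.   ] F [-0.4 -0.1 -0.7] w 36.4 q [-0.    0.56  1.57 -0.    1.    1.76] t 31.6
```

View pics/t13c.png

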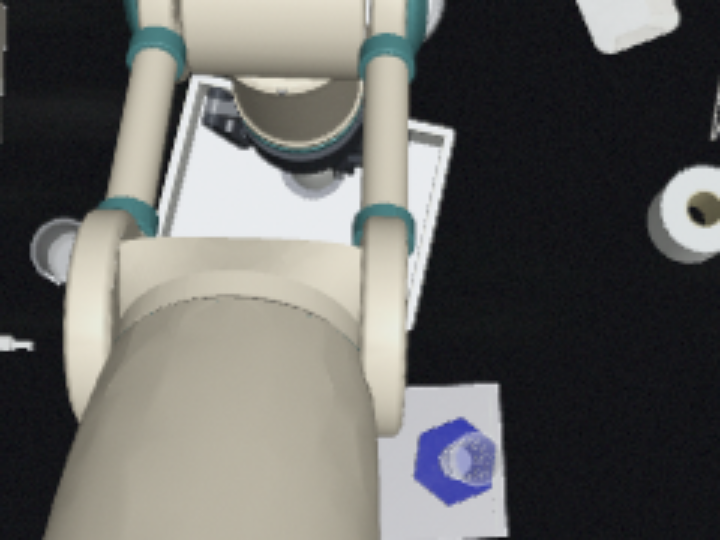

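The white bottle is just above the mark, at crop (316,180). Set it down.

>>> play_rows(
  plan=[
    [[1,0.002,-0.0005,0,0],[1,0.004,-0.0007,0,0],[1,0.005,-0.0007,0,0],[1,0.006,-0.0007,0,0],[1,0.006,-0.0007,0,0]],
  ],
)

```text
clock: 32.1
position: [0.6685, 0.0695, 0.031]
ee_rot: [-0.068, 0.712, -0.067, -0.696]
contact_force: [-1.0, 0.5, 1.5]
width: 0.0366
```

```bash
python3 -c "
from h import *
go(.668,.0690,.031,78.8)"
```

```text
shift mm [0.  0.5 0.4] turn 0.3 | now [0.6685 0.0695 0.031 ] jaw -100.9 xaxis [ 0.024 -0.001 -1.   ] F [-1.   0.5  1.5] w 36.6 q [ 0.    0.56  1.57 -0.    0.99  1.76] t 32.1
```

Contact (+1.5 N). Release and rise straight up.

>>> play_rows(
  plan=[
    [[0.52,0,0,0,0],[0.48,0,0,0,0],[0.44,0,0,0,0],[0.4,0,0,0,0],[0.35,0,0,0,0],[0.35,0,0,0,0]],
  ],
)

```text
clock: 32.7
position: [0.6684, 0.0694, 0.031]
ee_rot: [-0.068, 0.712, -0.067, -0.696]
contact_force: [-0.1, 0.8, 0.1]
width: 0.0554
```

>>> play_rows(
  plan=[
    [[0.35,-0.01,0,0,0],[0.35,-0.03,0,0,0],[0.35,-0.06,0,0,0],[0.35,-0.09,0,0,0],[0.35,-0.12,0,0,0],[0.35,-0.16,0,0,0],[0.35,-0.2,0,0,0],[0.2,-0.22,0,0,0],[0.1,-0.22,0,0,0],[0.1,-0.22,0,0,0]],
  ],
)

```text
clock: 33.7
position: [0.663, 0.0697, 0.2513]
ee_rot: [-0.068, 0.712, -0.067, -0.695]
contact_force: [0.2, 0.4, -0.6]
width: 0.0766
```

```bash
python3 -c "
from h import *
go(.4523,.0467,.25,78.8)"
```

```text
shift mm [ -3.7  62.6 202.4] turn 0.3 | now [0.663  0.0697 0.2513] jaw -100.9 xaxis [ 0.024 -0.001 -1.   ] F [ 0.2  0.4 -0.6] w 76.6 q [ 0.    0.39  1.28 -0.    1.45  1.76] t 33.7
```

>>> play_rows(
  plan=[
    [[0.1,0,0.015,0.04,0],[0.1,0,0.03,0.085,0],[0.1,0,0.045,0.13,0],[0.1,0,0.055,0.17,0],[0.1,-0.002,0.062,0.195,0],[0.1,-0.004,0.0625,0.2025,0],[0.1,-0.004,0.0625,0.2025,0],[0.1,-0.004,0.0625,0.2025,0]],
  ],
)

```text
clock: 34.5
position: [0.4534, 0.0468, 0.2499]
ee_rot: [-0.068, 0.712, -0.067, -0.695]
contact_force: [0.9, 0.7, 0.1]
width: 0.077
```

```bash
python3 -c "
from h import *
go(.4520,.0469,.0785,78.8)
im,d=look('top','t14');P=cloud('top',d);X,Y,Z=np.moveaxis(P,-1,0)
m=(np.hypot(X-.668,Y-.069)<.03)&(Z>.086)&(Z<.1);q=P[m];print(len(q),q.mean(0).round(4),cv2.minEnclosingCircle((q[:,:2]*1000).astype(np.float32)))
cv2.imwrite('pics/t14c.png',cv2.resize(im[150:330,180:420,::-1],None,fx=3,fy=3))"
```

```text
shift mm [171.3   0.8   5.6] turn 0.3 | now [0.4534 0.0468 0.2499] jaw -100.9 xaxis [ 0.025 -0.001 -1.   ] F [0.9 0.7 0.1] w 77.0 q [-0.05  0.07  1.72  0.    1.33  1.71] t 34.5
152 [0.6673 0.0691 0.0918] ((667.9315185546875, 68.96853637695312), 14.099709510803223)
```

View pics/t14c.png

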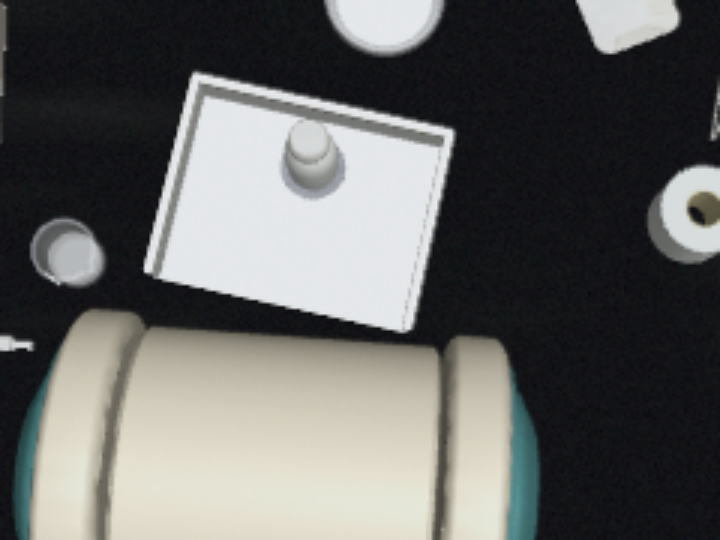

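The white bottle stands upright on the mark (crop (312,160)), within about 1 mm. Now the amber bottle.

>>> play_rows(
  plan=[
    [[0.1,0.03,0.0003,0.001,0],[0.1,0.06,0.0005,0.002,0],[0.1,0.09,0.0008,0.003,0],[0.1,0.12,0.0008,0.004,0],[0.1,0.145,0.0008,0.0048,0],[0.1,0.163,0.0008,0.0055,0],[0.1,0.171,0.0008,0.0055,0],[0.1,0.171,0.0008,0.0055,0],[0.1,0.171,0.0008,0.0055,0]],
  ],
)

```text
clock: 35.45
position: [0.4534, 0.0469, 0.0791]
ee_rot: [-0.068, 0.713, -0.067, -0.695]
contact_force: [-0.4, -0.9, -0.2]
width: 0.0771
```

```bash
python3 -c "
from h import *
go(.4520,.0469,.0785,78.8)"
```

```text
shift mm [0.6 0.2 1.4] turn 0.3 | now [0.4534 0.0469 0.0791] jaw -100.9 xaxis [ 0.025 -0.001 -1.   ] F [-0.4 -0.9 -0.2] w 77.1 q [-0.05  0.23  2.    0.    0.89  1.71] t 35.5
```

>>> play_rows(
  plan=[
    [[0.15,0.0005,0,0.0012,0],[0.2,0.0005,0,0.0012,0],[0.25,0.0005,0,0.0012,0],[0.3,0.0005,0,0.0012,0],[0.5,0.0005,0,0.0012,0],[1,0.0005,0,0.0012,0],[1,0.0005,0,0.0012,0],[1,0.0005,0,0.0012,0],[1,0.0005,0,0.0012,0]],
  ],
  grip_force=50,
)

```text
clock: 36.35
position: [0.4526, 0.0469, 0.0794]
ee_rot: [-0.068, 0.713, -0.067, -0.694]
contact_force: [-1.1, 0.1, 5.5]
width: 0.0591
```

>>> play_rows(
  plan=[
    [[1,-0.005,0,0,0],[1,-0.015,0,0,0],[1,-0.03,0,0,0],[1,-0.045,0,0,0],[1,-0.055,0,0,0],[1,-0.06,0,0,0],[1,-0.06,0,0,0],[1,-0.06,0,0,0]],
  ],
)

```text
clock: 37.15
position: [0.4505, 0.047, 0.1391]
ee_rot: [-0.068, 0.713, -0.067, -0.695]
contact_force: [-0.0, 0.4, -3.3]
width: 0.0591
```

```bash
python3 -c "
from h import *
go(.6032,.0394,.14,78.8)"
```

```text
shift mm [   3.   -21.5 -151.3] turn 0.3 | now [0.4505 0.047  0.1391] jaw -100.9 xaxis [ 0.026 -0.001 -1.   ] F [-0.   0.4 -3.3] w 59.1 q [-0.05  0.16  1.92  0.    1.04  1.71] t 37.1
```

>>> play_rows(
  plan=[
    [[1,0,-0.001,-0.007,0],[1,0,-0.003,-0.02,0],[1,0,-0.006,-0.037,0],[1,0.001,-0.009,-0.056,0],[1,0.001,-0.012,-0.076,0],[1,0.002,-0.015,-0.096,0],[1,0.002,-0.018,-0.115,0],[1,0.003,-0.02,-0.132,0],[1,0.003,-0.021,-0.145,0],[1,0.003,-0.0215,-0.151,0],[1,0.003,-0.0215,-0.152,0],[1,0.003,-0.0215,-0.152,0]],
  ],
)

```text
clock: 38.35
position: [0.6033, 0.0393, 0.1396]
ee_rot: [-0.068, 0.712, -0.067, -0.695]
contact_force: [0.5, -0.3, -3.2]
width: 0.0594
```

```bash
python3 -c "
from h import *
go(.6039,.0393,.0834,78.8)
im,d=look('top','t15')
cv2.imwrite('pics/t15c.png',cv2.resize(im[150:330,180:420,::-1],None,fx=3,fy=3))"
```

```text
shift mm [56.2  0.1  0.7] turn 0.3 | now [0.6033 0.0393 0.1396] jaw -100.9 xaxis [ 0.024 -0.001 -1.   ] F [ 0.5 -0.3 -3.2] w 59.4 q [-0.05  0.37  1.6   0.    1.15  1.71] t 38.4
```

View pics/t15c.png

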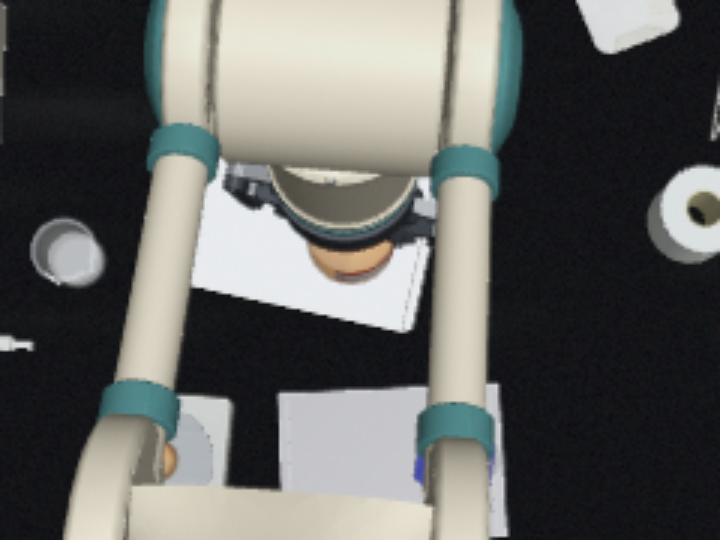

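The amber bottle is over its place, at crop (350,260). Lowering.

>>> play_rows(
  plan=[
    [[1,0.01,0,0,0],[1,0.025,0,0.0003,0],[1,0.038,0,0.0005,0],[1,0.047,0,0.0007,0],[1,0.053,0,0.0007,0],[1,0.056,0,0.0007,0],[1,0.0565,0,0.0007,0],[1,0.0565,0,0.0007,0]],
  ],
)

```text
clock: 39.2
position: [0.6041, 0.0394, 0.0836]
ee_rot: [-0.068, 0.713, -0.067, -0.695]
contact_force: [0.3, -0.3, -2.9]
width: 0.0592
```

```bash
python3 -c "
from h import *
go(.6039,.0393,.0814,78.8)"
```

```text
shift mm [2.2 0.1 0.2] turn 0.3 | now [0.6041 0.0394 0.0836] jaw -100.9 xaxis [ 0.025 -0.001 -1.   ] F [ 0.3 -0.3 -2.9] w 59.2 q [-0.05  0.42  1.67  0.    1.02  1.71] t 39.2
```

>>> play_rows(
  plan=[
    [[1,0.001,0,0,0],[1,0.002,0,0,0],[1,0.003,0,0,0],[1,0.003,0,0,0],[1,0.003,0,0,0]],
  ],
)

```text
clock: 39.7
position: [0.6045, 0.0394, 0.0815]
ee_rot: [-0.068, 0.713, -0.067, -0.695]
contact_force: [-1.3, 0.6, 5.2]
width: 0.0589
```

```bash
python3 -c "
from h import *
go(.6039,.0393,.0814,78.8)"
```

```text
shift mm [0.1 0.3 0.5] turn 0.3 | now [0.6045 0.0394 0.0815] jaw -100.9 xaxis [ 0.026 -0.001 -1.   ] F [-1.3  0.6  5.2] w 58.9 q [-0.05  0.42  1.68  0.    1.02  1.71] t 39.7
```

Seated at practically the original grasp pose. Release and go up.

>>> play_rows(
  plan=[
    [[0.25,0,0,0,0],[0.2,0,0,0,0],[0.15,0,0,0,0],[0.12,0,0,0,0],[0.12,0,0,0,0],[0.12,0,0,0,0]],
  ],
)

```text
clock: 40.3
position: [0.6045, 0.0394, 0.0814]
ee_rot: [-0.068, 0.713, -0.067, -0.695]
contact_force: [-0.8, -0.7, -0.7]
width: 0.0753
```

>>> play_rows(
  plan=[
    [[0.12,-0.01,0,0,0],[0.12,-0.03,0,0,0],[0.12,-0.06,0,0,0],[0.12,-0.1,0,0,0],[0.12,-0.14,0,0,0],[0.12,-0.17,0,0,0],[0.2,-0.19,0,0,0],[0.2,-0.19,0,0,0],[0.2,-0.19,0,0,0]],
  ],
)

```text
clock: 41.2
position: [0.5993, 0.0397, 0.2714]
ee_rot: [-0.068, 0.713, -0.067, -0.694]
contact_force: [-0.5, 0.1, 0.2]
width: 0.0679
```

```bash
python3 -c "
from h import *
go(.4555,-.0387,.27,78.8)"
```

```text
shift mm [ -2.3 104.2 126.3] turn 0.3 | now [0.5993 0.0397 0.2714] jaw -100.9 xaxis [ 0.026 -0.001 -1.   ] F [-0.5  0.1  0.2] w 67.9 q [-0.05  0.28  1.4  -0.    1.44  1.71] t 41.2
```

>>> play_rows(
  plan=[
    [[0.2,-0.001,0.026,0.031,0],[0.2,-0.002,0.052,0.063,0],[0.2,-0.002,0.078,0.095,0],[0.2,-0.002,0.098,0.118,0],[0.2,-0.002,0.104,0.126,0],[0.2,-0.002,0.104,0.1263,0],[0.2,-0.002,0.104,0.1263,0],[0.2,-0.002,0.104,0.1263,0]],
  ],
)

```text
clock: 42.0
position: [0.4568, -0.0381, 0.2693]
ee_rot: [-0.068, 0.713, -0.066, -0.695]
contact_force: [-0.0, 1.0, -0.2]
width: 0.0683
```

```bash
python3 -c "
from h import *
go(.4557,-.0387,.1475,78.8)
im,d=look('side','s16')
cv2.imwrite('pics/s16c.png',cv2.resize(im[180:420,160:480,::-1],None,fx=2.5,fy=2.5))"
```

```text
shift mm [121.8   1.3   4.1] turn 0.3 | now [ 0.4568 -0.0381  0.2693] jaw -100.9 xaxis [ 0.026 -0.001 -1.   ] F [-0.   1.  -0.2] w 68.3 q [-0.24  0.06  1.68  0.01  1.37  1.52] t 42.0
```

View pics/s16c.png

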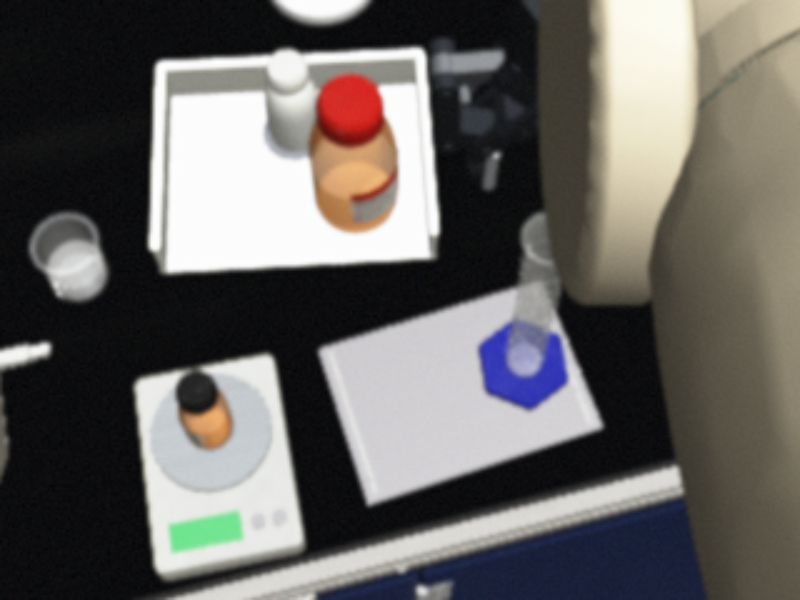

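The amber bottle is back (crop (355,180), same as before), the white bottle is behind it and the dropper is on the pan. Last is the cylinder.

>>> play_rows(
  plan=[
    [[0.2,0.02,0.0005,0.001,0],[0.2,0.045,0.001,0.002,0],[0.2,0.07,0.0013,0.003,0],[0.2,0.093,0.0013,0.0035,0],[0.2,0.11,0.0013,0.004,0],[0.2,0.119,0.0013,0.004,0],[0.2,0.122,0.0013,0.004,0],[0.2,0.122,0.0013,0.004,0],[0.2,0.122,0.0013,0.004,0]],
  ],
)

```text
clock: 42.95
position: [0.4566, -0.0387, 0.148]
ee_rot: [-0.067, 0.714, -0.066, -0.694]
contact_force: [0.6, -0.8, 0.1]
width: 0.068
```

```bash
python3 -c "
from h import *
go(.4557,-.0387,.1475,78.8)"
```

```text
shift mm [0.5 0.1 0.9] turn 0.3 | now [ 0.4566 -0.0387  0.148 ] jaw -100.9 xaxis [ 0.028 -0.001 -1.   ] F [ 0.6 -0.8  0.1] w 68.0 q [-0.24  0.15  1.89  0.01  1.07  1.52] t 43.0
```

>>> play_rows(
  plan=[
    [[0.3,0.0005,0,0.0009,0],[0.4,0.0005,0,0.0009,0],[0.5,0.0005,0,0.0009,0],[0.55,0.0005,0,0.0009,0],[0.6,0.0005,0,0.0009,0],[0.8,0.0005,0,0.0009,0],[1,0.0005,0,0.0009,0],[1,0.0005,0,0.0009,0],[1,0.0005,0,0.0009,0],[1,0.0005,0,0.0009,0]],
  ],
  grip_force=30,
)

```text
clock: 43.95
position: [0.4559, -0.0386, 0.1477]
ee_rot: [-0.067, 0.714, -0.066, -0.694]
contact_force: [0.3, 0.6, 2.8]
width: 0.0298
```

```bash
python3 -c "
from h import *
go(.4557,-.0387,.1475,78.8)"
```

```text
shift mm [0.2 0.1 0.2] turn 0.3 | now [ 0.4559 -0.0386  0.1477] jaw -100.9 xaxis [ 0.028 -0.001 -1.   ] F [0.3 0.6 2.8] w 29.8 q [-0.24  0.15  1.9   0.01  1.07  1.52] t 44.0
```

>>> play_rows(
  plan=[
    [[1,-0.005,0,0,0],[1,-0.015,0,0,0],[1,-0.03,0,0,0],[1,-0.05,0,0,0],[1,-0.07,0,0,0],[1,-0.09,0,0,0],[1,-0.11,0,0,0],[1,-0.13,0,0,0],[1,-0.15,0,0,0],[1,-0.16,0,0,0],[1,-0.165,0,0,0],[1,-0.165,0,0,0]],
  ],
)

```text
clock: 45.15
position: [0.4512, -0.0384, 0.3128]
ee_rot: [-0.067, 0.714, -0.067, -0.694]
contact_force: [-0.2, -0.4, -2.3]
width: 0.0292
```

```bash
python3 -c "
from h import *
go(.621,.1191,.312,78.8)
im,d=look('side','s17')
cv2.imwrite('pics/s17c.png',cv2.resize(im[180:420,160:480,::-1],None,fx=2.5,fy=2.5))"
```

```text
shift mm [   5.5 -186.7 -136.9] turn 0.3 | now [ 0.4512 -0.0384  0.3128] jaw -100.9 xaxis [ 0.029 -0.001 -1.   ] F [-0.2 -0.4 -2.3] w 29.2 q [-0.24  0.03  1.61  0.01  1.47  1.52] t 45.1
```

View pics/s17c.png

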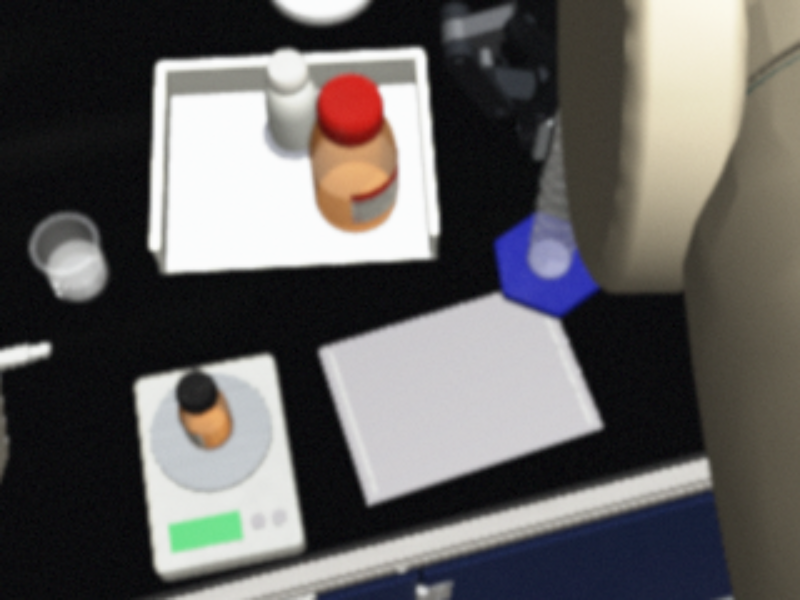

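>>> play_rows(
  plan=[
    [[1,0,-0.009,-0.006,0],[1,0.001,-0.026,-0.019,0],[1,0.001,-0.046,-0.034,0],[1,0.002,-0.067,-0.049,0],[1,0.003,-0.088,-0.064,0],[1,0.003,-0.109,-0.08,0],[1,0.004,-0.13,-0.095,0],[1,0.004,-0.15,-0.11,0],[1,0.005,-0.168,-0.123,0],[1,0.005,-0.18,-0.132,0],[1,0.005,-0.1867,-0.137,0],[1,0.005,-0.1867,-0.137,0]],
  ],
)

```text
clock: 46.4
position: [0.6211, 0.1199, 0.3107]
ee_rot: [-0.067, 0.713, -0.066, -0.695]
contact_force: [-0.4, -0.2, -1.4]
width: 0.0297
```

```bash
python3 -c "
from h import *
go(.6208,.1191,.1525,78.8)
im,d=look('top','t18')
cv2.imwrite('pics/t18c.png',cv2.resize(im[150:330,180:420,::-1],None,fx=3,fy=3))"
```

```text
shift mm [158.2   1.4   4.3] turn 0.4 | now [0.6211 0.1199 0.3107] jaw -100.8 xaxis [ 0.026 -0.001 -1.   ] F [-0.4 -0.2 -1.4] w 29.7 q [ 0.08  0.32  1.25 -0.    1.55  1.84] t 46.4
```

View pics/t18c.png

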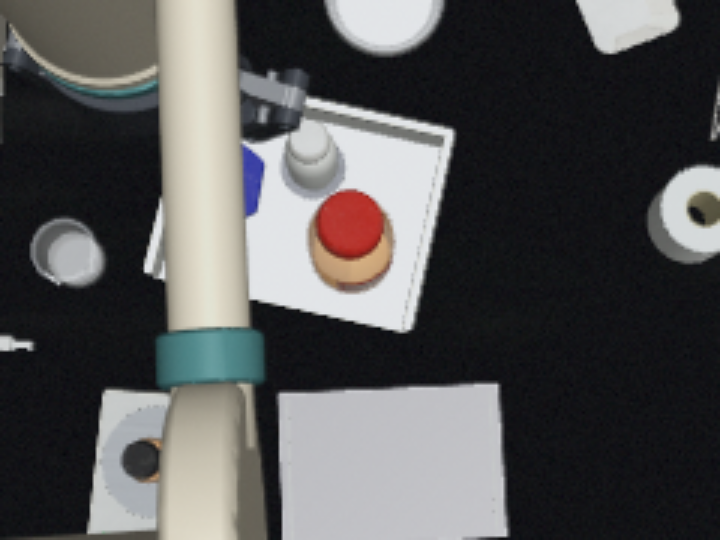

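The foot is above its place with clear gaps to the white and amber bottles. Lowering.

>>> play_rows(
  plan=[
    [[1,0.015,0.0002,0.0005,0],[1,0.035,0.0005,0.001,0],[1,0.058,0.001,0.002,0],[1,0.08,0.001,0.0025,0],[1,0.102,0.0014,0.003,0],[1,0.122,0.0014,0.0035,0],[1,0.138,0.0014,0.004,0],[1,0.15,0.0014,0.0043,0],[1,0.156,0.0014,0.0043,0],[1,0.158,0.0014,0.0043,0],[1,0.158,0.0014,0.0043,0],[1,0.158,0.0014,0.0043,0]],
  ],
)

```text
clock: 47.65
position: [0.6207, 0.1183, 0.154]
ee_rot: [-0.067, 0.714, -0.066, -0.694]
contact_force: [0.1, -0.1, -1.2]
width: 0.0298
```

```bash
python3 -c "
from h import *
go(.6208,.1191,.1497,78.8)"
```

```text
shift mm [ 4.3 -0.7  0.1] turn 0.4 | now [0.6207 0.1183 0.154 ] jaw -100.8 xaxis [ 0.028 -0.002 -1.   ] F [ 0.1 -0.1 -1.2] w 29.8 q [ 0.08  0.4   1.52 -0.    1.2   1.84] t 47.6
```

>>> play_rows(
  plan=[
    [[1,0.001,-0.0007,0,0],[1,0.002,-0.0007,0,0],[1,0.003,-0.0007,0,0],[1,0.004,-0.0007,0,0],[1,0.005,-0.0007,0,0],[1,0.005,-0.0007,0,0]],
  ],
)

```text
clock: 48.25
position: [0.6214, 0.1191, 0.1498]
ee_rot: [-0.067, 0.714, -0.066, -0.694]
contact_force: [0.4, 0.5, 3.1]
width: 0.0296
```

```bash
python3 -c "
from h import *
go(.6208,.1191,.1497,78.8)"
```

```text
shift mm [0.  0.1 0.5] turn 0.4 | now [0.6214 0.1191 0.1498] jaw -100.8 xaxis [ 0.029 -0.001 -1.   ] F [0.4 0.5 3.1] w 29.6 q [ 0.08  0.4   1.53 -0.    1.19  1.84] t 48.2
```

Seated. Release, rise and swing clear.

>>> play_rows(
  plan=[
    [[0.62,0,0,0,0],[0.55,0,0,0,0],[0.48,0,0,0,0],[0.4,0,0,0,0],[0.3,0,0,0,0],[0.2,0,0,0,0],[0.2,0,0,0,0]],
  ],
)

```text
clock: 48.95
position: [0.6214, 0.1191, 0.1497]
ee_rot: [-0.067, 0.714, -0.066, -0.694]
contact_force: [0.4, -0.3, 0.6]
width: 0.068
```

>>> play_rows(
  plan=[
    [[0.2,-0.01,0,0,0],[0.2,-0.03,0,0,0],[0.2,-0.06,0,0,0],[0.2,-0.09,0,0,0],[0.2,-0.12,0,0,0],[0.2,-0.14,0,0,0],[0.2,-0.15,0,0,0],[0.2,-0.15,0,0,0]],
  ],
)

```text
clock: 49.75
position: [0.6177, 0.1194, 0.3017]
ee_rot: [-0.068, 0.715, -0.066, -0.692]
contact_force: [-0.1, 0.1, 0.3]
width: 0.0684
```

>>> play_rows(
  plan=[
    [[0.2,0,0.04,0.02,0],[0.2,0,0.08,0.04,0],[0.2,0,0.12,0.06,0],[0.2,0,0.16,0.08,0],[0.2,0,0.2,0.1,0],[0.2,0,0.24,0.12,0],[0.2,0,0.28,0.14,0],[0.2,0,0.32,0.16,0],[0.2,0,0.36,0.18,0],[0.2,0,0.39,0.195,0],[0.2,0,0.4,0.2,0],[0.2,0,0.4,0.2,0]],
  ],
)

```text
clock: 50.95
position: [0.3452, -0.2361, 0.2922]
ee_rot: [-0.069, 0.715, -0.067, -0.693]
contact_force: [0.2, 0.8, 0.1]
width: 0.0686
```

```bash
python3 -c "
from h import *
go(.2,-.5,.3,78.8)
look('top','t19');look('side','s19')"
```

```text
shift mm [-12.5 286.7  91.7] turn 0.2 | now [ 0.3452 -0.2361  0.2922] jaw -101.0 xaxis [ 0.031  0.001 -1.   ] F [0.2 0.8 0.1] w 68.6 q [-0.79 -0.01  1.7   0.02  1.43  0.97] t 51.0
```

View pics/s19.png

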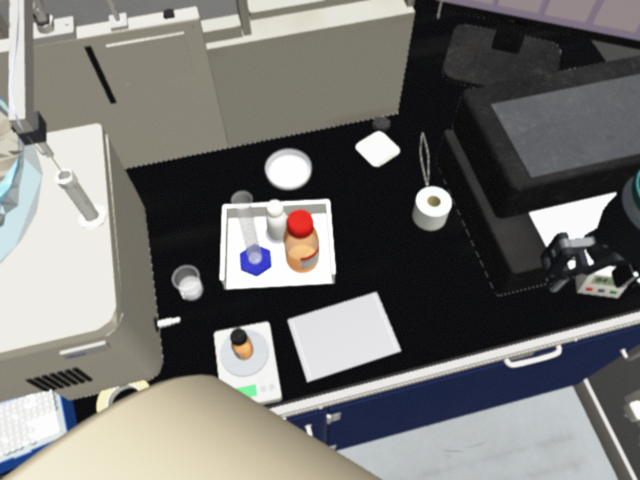

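View pics/t19.png

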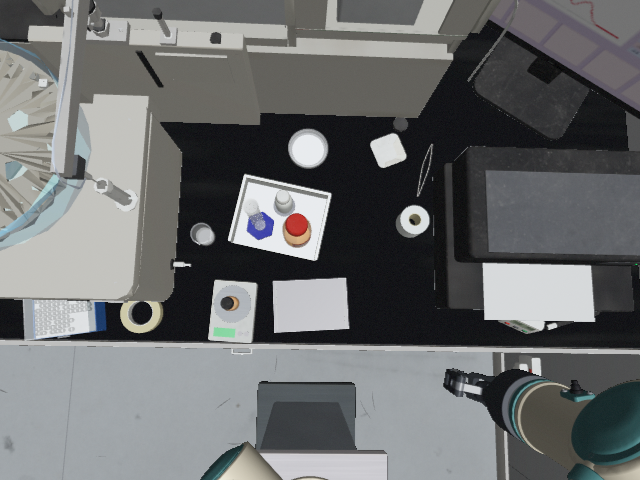

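All four stand upright in place. I check the numbers against the start before handing in.

```bash
python3 - <<'E'
from h import *
def mec(q):
    (c,r)=cv2.minEnclosingCircle((q[:,:2]*1000).astype(np.float32)); return np.round(c,1),round(r,1)
for n,a,b in(('top','top0','t19'),('side','side0','s19')):
  for f in(a,b):
    d=np.load(f'pics/{f}.npz')['d'];P=cloud(n,d);X,Y,Z=np.moveaxis(P,-1,0);near=lambda x,y,r:(np.hypot(X-x,Y-y)<r)
    for nm,m in(('amber',near(.60,.04,.04)&(Z>.134)&(Z<.146)),('cyl',near(.62,.12,.03)&(Z>.195)&(Z<.21)),('backcap',near(.668,.067,.022)&(Z>(.074 if f==a else .087))&(Z<(.085 if f==a else .1))),('drop',near(.4517,.1673,.03)&(Z>.111)&(Z<.122)),('pan',near(.4517,.1673,.036)&(Z>.038)&(Z<.046)),('roll',near(.635,-.21,.045)&(Z>.045)&(Z<.06)),('beaker',near(.595,.235,.05)&(Z>.02)&(Z<.065))):
        q=P[m]
        if len(q)>5: print(f,nm,len(q),mec(q),(q[:,2].mean()*1e3).round(1))
E
```

```text
top0 amber 379 (array([604.2,  39.5]), 21.1) 139.1
top0 cyl 117 (array([621. , 119.6]), 15.5) 199.6
top0 backcap 100 (array([669. ,  66.6]), 11.8) 79.1
top0 pan 963 (array([451.8, 167.2]), 35.9) 41.5
top0 roll 565 (array([ 635.9, -209.5]), 31.7) 49.3
top0 beaker 390 (array([593.6, 235.7]), 23.2) 35.8
t19 amber 369 (array([603.8,  39.3]), 21.1) 139.2
t19 cyl 113 (array([621.3, 119.8]), 15.4) 199.5
t19 backcap 146 (array([668. ,  69.4]), 14.1) 92.2
t19 drop 124 (array([452.3, 167.6]), 11.9) 115.9
t19 pan 746 (array([451.7, 167.4]), 35.9) 41.6
t19 roll 560 (array([ 635.6, -209.7]), 31.4) 49.4
t19 beaker 391 (array([593.5, 236.1]), 23.4) 35.8
side0 amber 491 (array([602.7,  39.2]), 21.0) 138.9
side0 cyl 160 (array([619.9, 119. ]), 16.1) 199.2
side0 backcap 135 (array([667.1,  66. ]), 11.8) 79.1
side0 pan 1628 (array([451.7, 167.3]), 36.0) 41.6
side0 roll 737 (array([ 634.4, -210.4]), 32.2) 49.4
side0 beaker 701 (array([591.7, 234.8]), 24.4) 37.4
s19 amber 492 (array([602.5,  38.9]), 21.4) 139.1
s19 cyl 152 (array([620. , 119.3]), 15.7) 199.6
s19 backcap 197 (array([666.3,  68.3]), 14.6) 91.9
s19 drop 214 (array([451.2, 166.8]), 12.0) 115.9
s19 pan 1119 (array([451.7, 167.3]), 36.0) 41.6
s19 roll 736 (array([ 634.9, -210.1]), 32.2) 49.2
s19 beaker 705 (array([592.9, 234. ]), 24.0) 37.6
```

```bash
python3 -c "
from rig import manip
print(manip.sign_off())"
```

```text
the job is handed in; nothing more can be done
None
```

The job is done in the order you asked and handed in at about 51 s, inside the 134 s limit; the sign-off itself reports no verdict.

- **Order:** I cleared the cylinder and then the amber bottle onto the mat. The dropper bottle went onto the balance pan and the white bottle onto the round mark. I then put the amber bottle and the cylinder back in their places.
- **Final positions, both cameras:**
  - The dropper bottle is within about 1 mm of the pan centre.
  - The white bottle is about 1 mm from the mark centre, on the centred mark. The dropper bottle had stood about 3 mm off that centre.
  - The amber bottle and cylinder are within about 0.5 mm of their starting positions.
  - Cap and rim heights and the pictures show all four upright.
- **Bystanders:** The film roll shows no movement above about 0.5 mm. The beaker agrees to 0.4 mm in the top view and about 1.4 mm in the side view, which is at the noise of the glass depth reading.
- **What disagreed:** The two cameras differ by a steady 1 to 1.5 mm in x, within the stated calibration. The tool's tilt crept up to about 1.8° over the run, with no visible effect on the placings.

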